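# Tip, catch and lower the lid of the balancing-weight case

### The job

Close the open grey steel case of balancing weights: tip its standing lid forward with a fingertip and let it fall free, catch it on the back of a finger while it is still well open, and lower it on that finger until it is fully shut, without letting it bang. Do not grip or pinch the lid or lean hard on it, and leave everything else on the bench where it is.

Things in the scene. Friction and masses are not known exactly. Their poses are not given: they have to be found in the camera images.
- case: Grey sheet-steel case of wheel-balancing weights, fixed to the bench. Base 170 mm deep (x) x 300 mm wide (y) x 60 mm high, open on top, divided into pockets. Origin: centre of its underside, on the bench. Its x axis runs level from the front wall towards the hinge edge (roughly to the robot's left, so the lid falls to its right), y along the hinge (roughly towards the robot), z up.
- case_lid (a joint): Lid angle, rad: 0 = fully shut (a stop), 1.57 upright, stop at 1.9. A slightly stiff, damped hinge lets it stand near upright by itself. Tipped forward it begins to fall by itself somewhere between 1.45 and 1.40; let go at 1.35 it takes 2 to 3 s to come down, slow at first, then fast, and bangs. Mass about 0.45 kg, about 2 N at the lip when nearly shut.
- hinge (a point): Middle of the hinge axis, on the rear top edge of the case: 61 mm above the bench, 85 mm behind the case's centre. The lid is a flat grey panel 172 mm from hinge to free edge, 308 mm wide, 3 mm thick, with 8 mm deep rims on its two sides; its inside face lies in the hinge axis' plane, its outside face (the far side while it stands open) 3 mm beyond.
- lip (a point): Middle of the free edge of the lid's finger lip, a flat tongue 120 mm wide in the middle of the lid's edge ending in a 5 mm thick rolled hem. It lies 190 mm from the hinge axis: 250 mm above the bench with the lid upright; with the lid shut it overhangs the case's front wall by 20 mm, 62 mm above the bench, free below.
- cone: Steel centring cone standing base down, 84 mm across, 48 mm high; bystander. Origin: centre of its underside.
- paste: White jar with black cap, 72 mm across, 75 mm high; bystander. Origin: centre of its underside.
- socket: Dark steel deep socket standing upright, 36 mm across, 80 mm high; bystander. Origin: centre of its underside.
- wingnut: Dark quick nut with two wings, 54 mm across (108 mm over the wings, along its y axis), 52 mm high; bystander. Origin: centre of its underside.
- gauge: Black tread-depth gauge lying flat, 100 x 52 x 12 mm; bystander. Origin: underside of its body.
- corekey: Small valve-core screwdriver lying flat, 140 mm long along its x axis; bystander.
- valve: Black rubber tyre valve standing upright, 19 mm across, 46 mm high; bystander. Origin: centre of its underside.

How it is judged:
By the outcome, as a careful person would: the job done as asked, in the order asked, and still so for the second after the job is handed in, with the robot touching nothing.
It also fails if it takes over 43 s, if anything falls off the work surface, if the arm or the gripper's body presses on something with over 40 N, if the wrist force passes 120 N, or if a joint passes its speed limit or range.

### The arm

A 6-joint arm with a two-finger parallel gripper is mounted at the origin on the work surface. World frame = base frame: x ahead of the robot, y to its left, z up, the work surface at z = 0. Lengths are in m, angles in degrees, forces in N, time in s.
With the tool pointing down it reaches from about 0.3 to 0.825 m from the base axis. Payload 5.4 kg.
Tool frame: the origin (TCP) lies at the very end of the fingers, on their centre line; the grasp point (between the pads) lies 19 mm behind it; z points along the fingers, x is the direction in which the jaws open and shut, and the axes are right-handed (so a half turn about z gives the same grasp; the last joint's range is limited). The gripper opens to 92 mm and grips with 3 to 60 N. Pads are 20 mm wide; open, the fingers measure 128 mm over their backs; the gripper's body (75 mm by 189 mm) begins 69 mm behind the grasp point.
Start: joints at [51.446, 9.076, 91.501, -0, 79.423, -12.038], TCP at [0.257, 0.514, 0.194] pointing down, gripper open.
Joint ranges: [-166.64, 166.64], [-54.1, 131.32], [10.49, 154.53], [-73.88, 253.88], [9.74, 151.15], [-171.62, 171.62]. Speed limits (degrees/s): [147.25, 147.25, 180, 180, 180, 180].

### API

Orientations are given as [roll, pitch, yaw] about the fixed x, y, z axes, in that order (R = Rz(yaw) Ry(pitch) Rx(roll)).
In Python, from bench import state, cams, ticket gives the robot as it stands.
- The arm moves only by the tool arm_command, never from a script. Its arguments are lists of equal length, an entry for each row: "angular": the turn, a rotation vector about the tool's x, y, z in degrees, a list of three; "xyz": the shift along the tool's x, y, z in m, a list of three; "grip": the finger opening in m, from 0 to 0.0919. In form: {"angular": [[wx, wy, wz], ...], "xyz": [[dx, dy, dz], ...], "grip": [grip, ...]}. A call has 1 to 20 rows; each row shifts and turns the commanded pose from where the row before left it, along the tool's axes as they then stand; what a row does not reach is not made up. A row lasts 1/8 s, in which the tool goes at most 62.5 mm and 10.7 degrees, less where a joint would pass 70% of its speed; a pose out of reach is approached as far as the arm can. A call is refused whole if a number of a shift passes 0.0625 or a number of a turn 10.7, either way. A call with a gripper value outside its range is refused whole. The fingers move at their own pace and stop on an object; "newtons" is the grip in N (left out, the last holds). Time passes only in rows, so rows that do not move let the fingers close. It gives the time, the measured TCP pose, the force and the opening at its end, in the units of the state.
- state(): the state, without advancing time (a new reading comes with each control period).
- cams.grab_frame(name): name is "scene" or "top" or "wrist"; returns the picture (420x560x3 uint8, blue, green, red); there is no depth.
- cams.camera_params(name): a dict with "intrinsics" (3x3 intrinsics, pixels), "pose" (4x4, takes a point from camera to world coordinates). Camera axes: x right, y up, looking along -z (the intrinsics and any distortion apply to the point x, -y, -z); pixel columns grow to the right and rows downward; lengths in m; the calibration is good to about 2 mm. A picture is of the moment at which its call begins: read the wrist's pose just before it. camera_params takes no time and is no camera call; for the wrist camera it gives the pose at the moment of the call.
- ticket.finish_job(): hands the job in, once; it reports no verdict.
Trained networks look in the newest picture that a camera, given by its name, has taken for a name from the list of things; names that differ only in an ending like _2 or _b are one class to them, and where a whole thing is asked for, a point or a joint stands for the part that bears it (a point fixed in the world has none). Each returns a list of dicts, best first, with "score" (0 to 1); they miss things now and then, are a little off and sometimes report something else, mostly with a low value. They report only what shows in the picture. A call takes as long as a camera call.
- cams.spot_in(camera, target): "point" ([row, column] in pixels, amid what is visible of it).
- cams.silhouettes(camera, target): "mask" (420x560 bool, what is visible of it) and "point" ([row, column] in pixels, amid what is visible of it).
- cams.place_of(camera, target): "point" ([row, column] in pixels: a listed point, or the origin of a listed thing).
The state is a dict: "t": time; "joint_positions": joint angles; "qd": joint speeds; "joint_torque": joint torques, N m; "eef_pos": TCP position; "orientation": TCP orientation; "wrist_force": force on the tool from outside, world axes, zero at the start; "torque": the same for the moment, N m; "grip_width": opening from 0.0 (shut) to 1.0 (fully open).
Only numpy, scipy, OpenCV 4.12 (cv2) and the standard library are available. Lean on these libraries where they do the work, as an engineer would, in place of code of your own. Each camera call takes 0.05 s, during which the arm holds its last target.

## Working session

There is one attempt and no reset: what is moved stays moved. The work goes in short steps, Python scripts to look and compute and a tool call to move; the robot and the scene stay as the last step left them, time stands still between calls to the robot, and variables do not carry over. Pictures are saved under pics/ and viewed, and the job is handed in when it is done.

Besides the shell and the picture viewer there is one more tool, called in YAML: its name, and indented under it one key for each argument. arm_command: Moves the arm, as the interface text tells. Its arguments: {"type":"object","properties":{"angular":{"type":"array","items":{"type":"array","items":{"type":"number"}}},"xyz":{"type":"array","items":{"type":"array","items":{"type":"number"}}},"grip":{"type":"array","items":{"type":"number"}},"newtons":{"type":"number"}},"required":["angular","xyz","grip"]}

```bash
mkdir -p pics; ls; python3 - <<'E'
from bench import state, cams
import cv2
print(state())
for n in ["scene","top","wrist"]:
    im=cams.grab_frame(n); cv2.imwrite(f"pics/{n}0.png",im)
    p=cams.camera_params(n); print(n,p["intrinsics"],p["pose"])
    for t in ["hinge","lip","case"]:
        r=cams.place_of(n,t); print(n,t,[(x["point"],round(x["score"],2)) for x in r[:2]])
E
```

```text
pics
{'t': 0.0, 'joint_positions': array([ 5.14471901e+01,  9.11436378e+00,  9.15712169e+01, -1.38300057e-03,
        7.94222877e+01, -1.20352414e+01]), 'qd': array([ 0.05013685, -0.03505099,  0.00852638, -0.02534313,  0.00742538,
       -0.00987887]), 'joint_torque': array([-5.84688005e-04, -3.85551059e+01, -3.22118640e+01,  7.03071873e-02,
        3.75261821e-02, -1.40693669e-04]), 'eef_pos': array([0.25630432, 0.51397983, 0.19321051]), 'orientation': array([-1.79978837e+02,  1.05780809e-01,  6.34827061e+01]), 'wrist_force': array([-0.22259184, -0.27732994,  0.0300386 ]), 'torque': array([ 0.03338158, -0.0046592 , -0.04928489]), 'grip_width': 0.9998751027276543}
scene [[434.50321994   0.         282.6582116 ]
 [  0.         434.50321994 205.28095785]
 [  0.           0.           1.        ]] [[ 0.17570354 -0.6613197   0.72923557  1.16340439]
 [ 0.98436833  0.12715471 -0.12186335 -0.06261076]
 [-0.01213511  0.73924822  0.6733237   0.59154864]
 [ 0.          0.          0.          1.        ]]
scene hinge [([198.9, 276.9], 0.85)]
scene lip [([108.6, 273.4], 0.64)]
scene case [([220
[... 288 characters left out ...]
.57912072e-04  1.67986566e-01  9.85788993e-01  8.45376897e-01]
 [ 0.00000000e+00  0.00000000e+00  0.00000000e+00  1.00000000e+00]]
top hinge [([220.6, 283.0], 0.76)]
top lip [([197.3, 291.7], 0.84), ([133.1, 350.8], 0.53)]
top case [([235.7, 328.4], 0.64)]
wrist [[300.59622943   0.         279.81876285]
 [  0.         300.59622943 204.83458769]
 [  0.           0.           1.        ]] [[ 4.47079379e-01 -8.65688304e-01 -2.25175020e-01  1.92522558e-01]
 [ 8.94493757e-01  4.32955325e-01  1.11492621e-01  5.45640464e-01]
 [ 9.72865932e-04 -2.51263702e-01  9.67918181e-01  3.85327737e-01]
 [ 0.00000000e+00  0.00000000e+00  0.00000000e+00  1.00000000e+00]]
wrist hinge []
wrist lip []
wrist case []
```

View pics/scene0.png

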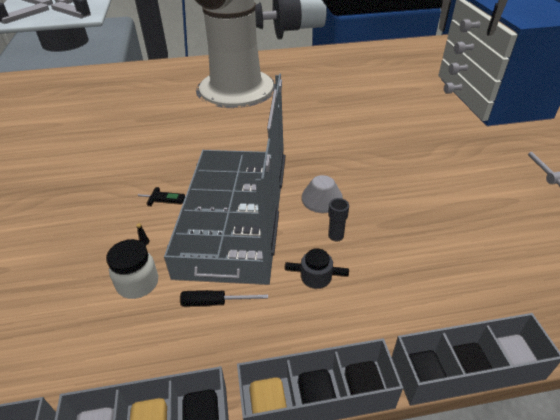

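View pics/top0.png

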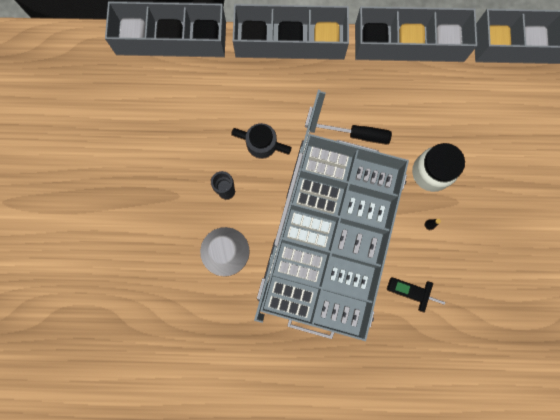

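The scene camera looks from the far side back towards the robot. The case sits mid-bench with its lid standing at cols 267–283. The top view shows the lid edge-on from (318,95) to (261,318). The bystanders are left and right of the case. Next I measure the poses.

```bash
cat > h.py <<'E'
import numpy as np, cv2
from bench import state, cams
def cam(n):
    p=cams.camera_params(n); return np.array(p["intrinsics"]),np.array(p["pose"])
def proj(n,P):
    K,T=cam(n); P=np.atleast_2d(P); q=(P-T[:3,3])@T[:3,:3]; q=q*[1,-1,-1]; u=q@K.T; return u[:,:2]/u[:,2:]  # col,row
def ray(n,rc):
    K,T=cam(n); d=np.linalg.inv(K)@[rc[1],rc[0],1]; d=d*[1,-1,-1]; return T[:3,3],T[:3,:3]@d
def onplane(n,rc,z):
    o,d=ray(n,rc); return o+d*(z-o[2])/d[2]
def tri(rcs):
    A=np.zeros((3,3));b=np.zeros(3)
    for n,rc in rcs.items():
        o,d=ray(n,rc); d=d/np.linalg.norm(d); M=np.eye(3)-np.outer(d,d); A+=M;b+=M@o
    return np.linalg.solve(A,b)
E
python3 - <<'E'
from h import *
print("hinge",onplane("scene",[198.9,276.9],.061),onplane("top",[220.6,283],.061),tri({"scene":[198.9,276.9],"top":[220.6,283]}))
print("lip",tri({"scene":[108.6,273.4],"top":[197.3,291.7]}))
print("case",onplane("scene",[220.6,228.3],0),onplane("top",[235.7,328.4],0))
for n in ["scene","top"]:
    cams.grab_frame(n)
    for t in ["cone","paste","socket","wingnut","gauge","corekey","valve"]:
        r=cams.place_of(n,t)
        for x in r[:1]: print(n,t,round(x["score"],2),onplane(n,x["point"],0).round(3))
for n in ["scene","top"]:
    im=cv2.imread(f"pics/{n}0.png")
    c=im[60:300,140:360] if n=="scene" else im[80:350,230:430]
    cv2.imwrite(f"pics/{n}z.png",cv2.resize(c,None,fx=2.2,fy=2.2,interpolation=cv2.INTER_CUBIC))
E
```

```text
hinge [0.56959634 0.02605515 0.061     ] [0.56638363 0.02482191 0.061     ] [0.56683347 0.02562753 0.05862331]
lip [0.56982572 0.02023424 0.24889167]
case [ 0.54639892 -0.06750032  0.        ] [ 0.55036484 -0.05454351  0.        ]
scene cone 0.77 [0.521 0.122 0.   ]
scene paste 0.89 [ 0.669 -0.228  0.   ]
scene socket 0.82 [0.621 0.133 0.   ]
scene wingnut 0.96 [0.712 0.072 0.   ]
scene gauge 0.92 [ 0.463 -0.186  0.   ]
scene corekey 0.44 [ 0.669 -0.23   0.   ]
scene valve 0.63 [ 0.576 -0.222  0.   ]
top cone 0.56 [0.525 0.124 0.   ]
top paste 0.97 [ 0.667 -0.233  0.   ]
top socket 0.59 [0.624 0.122 0.   ]
top wingnut 0.6 [0.713 0.063 0.   ]
top gauge 0.64 [ 0.461 -0.18   0.   ]
top corekey 0.6 [ 0.73  -0.093  0.   ]
top valve 0.45 [ 0.577 -0.226  0.   ]
```

```bash
ls pics
```

```text
scene0.png
scenez.png
top0.png
topz.png
wrist0.png
```

View pics/topz.png

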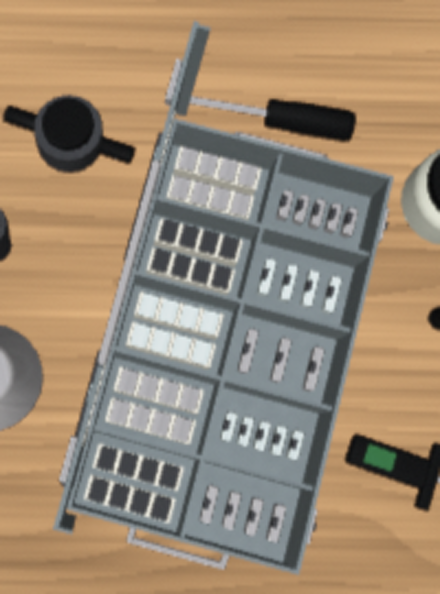

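View pics/scenez.png

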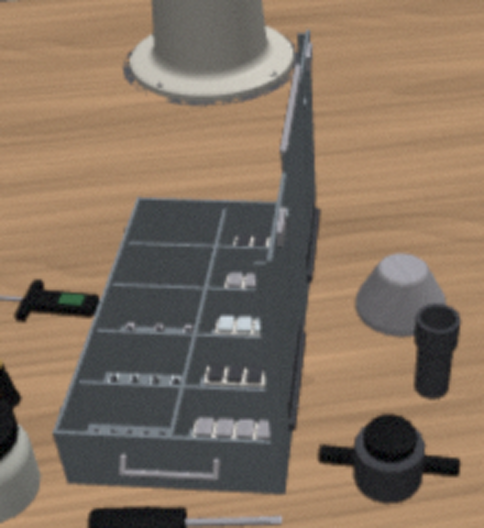

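```bash
cat >> h.py <<'E'
def T_case(p):
    x,y,a=p; c,s=np.cos(a),np.sin(a); return lambda P:(np.atleast_2d(P)@np.array([[c,-s,0],[s,c,0],[0,0,1]]).T)+[x,y,0]
def lidpt(r,v,th,off=0): # r from hinge, v along hinge, off outside normal
    # shut (th=0): lid points to -x from hinge; outside normal +z. th=90: up, outside normal +x
    return np.array([85-1000*r*np.cos(th)+1000*off*np.sin(th),1000*v,61+1000*r*np.sin(th)+1000*off*np.cos(th)])/1000
E
python3 - <<'E'
from h import *
from scipy.optimize import least_squares
tz=lambda c,r:np.array([c/2.2+230,r/2.2+80]); sz=lambda c,r:np.array([c/2.2+140,r/2.2+60])
for a,b in [((392,177),(300,572))]:
    pass
A=[onplane("top",tz(c,r)[::-1],.06) for c,r in [(392,177),(300,572),(70,505),(170,125)]]
B=[onplane("scene",sz(c,r)[::-1],.06) for c,r in [(57,432),(290,440),(137,200)]]
print(np.round(A,4));print(np.round(B,4))
# case y axis roughly towards robot (-x world); case x axis = world +y  -> yaw ~ +90
obs=[("top",tz(392,177),(-.085,-.15,.06)),("top",tz(300,572),(-.085,.15,.06)),("top",tz(70,505),(.085,.15,.06)),("top",tz(170,125),(.085,-.15,.06)),
("scene",sz(57,432),(-.085,-.15,.06)),("scene",sz(137,200),(-.085,.15,.06)),("scene",sz(290,440),(.085,-.15,.06))]
def f(q):
    T=T_case(q[:3]); return np.concatenate([proj(n,T(P))[0]-o for n,o,P in obs])
s=least_squares(f,[.56,-.06,np.pi/2],loss="soft_l1"); print(s.x,np.degrees(s.x[2]));print(f(s.x).reshape(-1,2).round(1))
T=T_case(s.x)
print("hinge",T([.085,0,.061]))
for th in (1.5,1.57,1.6,1.65,1.7):
    pts=np.array([lidpt(.172,v,th) for v in(-.154,.154)]+[lidpt(.19,0,th)])
    print(th,proj("top",T(pts)).round(1).tolist(),proj("scene",T(pts)).round(1).tolist(), T(lidpt(.19,0,th)).round(3))
for n in ["top","scene"]:
    im=cv2.resize(cv2.imread(f"pics/{n}0.png"),None,fx=1.4,fy=1.4)
    def pl(P,c): 
        u=(proj(n,T(P))*1.4).round().astype(np.int32); cv2.polylines(im,[u],True,c,1)
    pl([(-.085,-.15,.06),(-.085,.15,.06),(.085,.15,.06),(.085,-.15,.06)],(0,255,0))
    pl([(-.085,-.15,.0),(-.085,.15,.0),(.085,.15,.0),(.085,-.15,.0)],(0,255,255))
    for th,c in((1.57,(0,0,255)),(1.65,(255,0,255))): pl([lidpt(0,-.154,th),lidpt(.172,-.154,th),lidpt(.172,-.06,th),lidpt(.19,-.06,th),lidpt(.19,.06,th),lidpt(.172,.06,th),lidpt(.172,.154,th),lidpt(0,.154,th)],c)
    cv2.imwrite(f"pics/{n}ov.png",im)
E
```

```text
[[ 0.671  -0.1793  0.06  ]
 [ 0.3827 -0.108   0.06  ]
 [ 0.4253  0.0551  0.06  ]
 [ 0.7078 -0.0127  0.06  ]]
[[ 0.6728 -0.1733  0.06  ]
 [ 0.7122 -0.0062  0.06  ]
 [ 0.3875 -0.1033  0.06  ]]
[ 0.54676345 -0.05943954  1.33798816] 76.66107460878663
[[-1.6 -1.3]
 [-0.3  1. ]
 [-1.8  3.2]
 [-0.8 -2.6]
 [-2.2  0.5]
 [-2.1 -1.5]
 [-3.2  0.5]]
hinge [[0.56637387 0.02326736 0.061     ]]
1.5 [[323.7, 92.7], [263.7, 325.0], [296.4, 201.9]] [[254.8, 177.2], [272.1, 72.9], [263.6, 106.3]] [[0.563 0.01  0.251]]
1.57 [[314.9, 90.3], [254.1, 322.5], [286.0, 199.2]] [[263.9, 177.2], [278.6, 72.7], [272.1, 106.2]] [[0.566 0.023 0.251]]
1.6 [[311.1, 89.4], [250.0, 321.4], [281.5, 198.0]] [[267.8, 177.3], [281.4, 72.8], [275.8, 106.3]] [[0.568 0.029 0.251]]
1.65 [[304.7, 88.0], [243.2, 319.5], [274.0, 196.2]] [[274.3, 177.8], [286.0, 73.1], [281.9, 106.7]] [[0.57  0.038 0.25 ]]
1.7 [[298.4, 86.8], [236.5, 317.7], [266.6, 194.4]] [[280.8, 178.5], [290.7, 73.6], [288.0, 107.4]] [[0.572 0.047 0.249]]
```

View pics/topov.png

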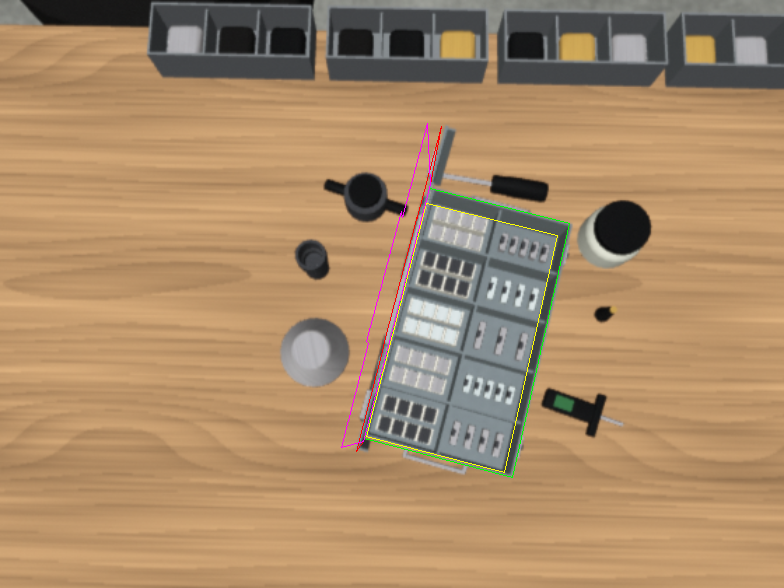

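View pics/sceneov.png

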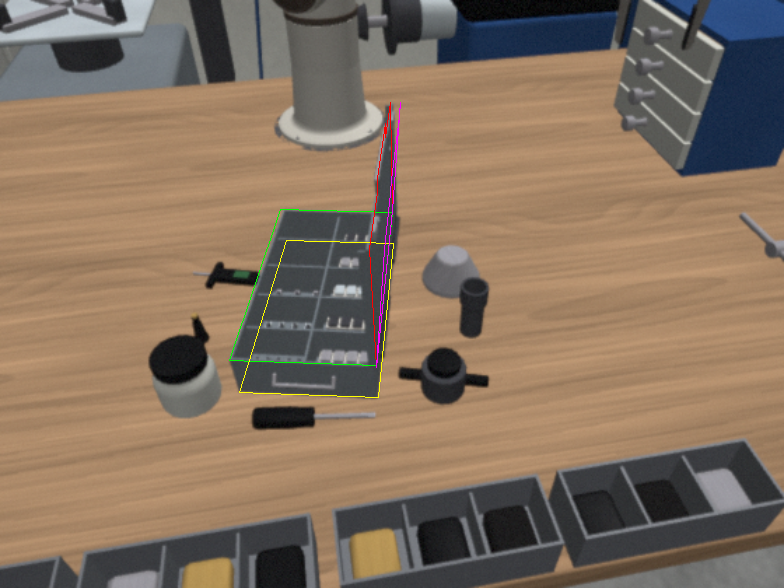

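The fitted case has yaw ≈ 76.7° and its hinge at (0.567, 0.024). The lid stands at about 1.54 rad, since its top edge in the top view, (318,92), falls between the 1.50 and 1.57 model lines. I'll keep one tilted tool posture throughout: hook the lid from behind with the fingertip, then hop over and catch it on the upper finger's back. First I move up and learn the arm's kinematics.

```bash
cat >> h.py <<'E'
from scipy.spatial.transform import Rotation as Rot
CASE=np.array([0.54676,-0.05944,1.33799])
def cw(P): return T_case(CASE)(P)[0]   # case -> world
def wc(P):
    a=CASE[2]; R=np.array([[np.cos(a),-np.sin(a),0],[np.sin(a),np.cos(a),0],[0,0,1]]); return (np.array(P)-[CASE[0],CASE[1],0])@R
def Rtool(phi,yaw=None):
    a=np.degrees(CASE[2]) if yaw is None else yaw
    return Rot.from_euler('xyz',[180,0,a],degrees=True)*Rot.from_rotvec([0,phi,0],degrees=True)
def plan(tgts,cur=None):
    """tgts: list of (pos,Rot,nrows); prints rows"""
    s=state()
    if cur is None: p=np.array(s["eef_pos"]);R=Rot.from_euler('xyz',s["orientation"],degrees=True)
    else: p,R=np.array(cur[0]),cur[1]
    A=[];X=[]
    for P,Q,n in tgts:
        w=(R.inv()*Q).as_rotvec(degrees=True)/n; d=(np.array(P)-p)/n
        for i in range(n):
            wr=np.round(w,1); dl=np.round(R.inv().apply(d),4)
            A.append(wr.tolist());X.append(dl.tolist())
            p=p+R.apply(dl); R=R*Rot.from_rotvec(wr,degrees=True)
    print('angular',A);print('xyz',X); print('max',np.abs(A).max(),np.abs(X).max(),'rows',len(A)); print('end',p.round(4),wc(p).round(4))
    return p,R
def log():
    import json
    s=state(); open('fk.jsonl','a').write(json.dumps({k:np.array(s[k]).tolist() for k in("t","joint_positions","eef_pos","orientation")})+"\n")
    print('t',round(s['t'],3),'q',np.round(s['joint_positions'],1),'p',np.round(s['eef_pos'],4),'case',wc(s['eef_pos']).round(4),'rpy',np.round(s['orientation'],1),'F',np.round(s['wrist_force'],2),s['grip_width'])
E
python3 - <<'E'
from h import *
log()
plan([((0.32,0.40,0.40),Rtool(0),5)])
E
```

```text
t 1.4 q [ 51.4   9.1  91.5  -0.   79.4 -12. ] p [0.2567 0.5145 0.1942] case [0.4915 0.4146 0.1942] rpy [180.   -0.   63.5] F [-0.22  0.36  1.09] 1.002487797340276
angular [[0.0, -0.0, -2.6], [0.0, -0.0, -2.6], [0.0, -0.0, -2.6], [0.0, -0.0, -2.6], [0.0, -0.0, -2.6]]
xyz [[-0.0148, 0.0215, -0.0412], [-0.0158, 0.0208, -0.0412], [-0.0167, 0.0201, -0.0412], [-0.0176, 0.0193, -0.0412], [-0.0185, 0.0185, -0.0412]]
max 2.6 0.0412 rows 5
end [0.3199 0.4001 0.4002] [0.3948 0.3268 0.4002]
```

arm_command:
  angular:
    - [0,0,-2.6]
    - [0,0,-2.6]
    - [0,0,-2.6]
    - [0,0,-2.6]
    - [0,0,-2.6]
  xyz:
    - [-0.0148,0.0215,-0.0412]
    - [-0.0158,0.0208,-0.0412]
    - [-0.0167,0.0201,-0.0412]
    - [-0.0176,0.0193,-0.0412]
    - [-0.0185,0.0185,-0.0412]
  grip: [0,0,0,0,0]
  newtons: 5

```text
t: 2.02
eef_pos: [0.3201, 0.3993, 0.4017]
orientation: [180.0, -0.0, 76.6]
wrist_force: [-0.4, 0.5, -0.5]
grip_width: 0.479
```

```bash
python3 - <<'E'
from h import *
log()
plan([((0.40,0.20,0.42),Rtool(20),5)])
E
```

```text
t 2.025 q [ 37.7  -3.   81.1  -0.  101.9 -38.8] p [0.3201 0.3993 0.4017] case [0.3941 0.3264 0.4017] rpy [180.   -0.   76.6] F [-0.45  0.47 -0.5 ] 0.4787602745996353
angular [[0.0, 4.0, -0.0], [0.0, 4.0, -0.0], [0.0, 4.0, -0.0], [0.0, 4.0, -0.0], [0.0, 4.0, -0.0]]
xyz [[-0.0351, 0.0248, -0.0037], [-0.0347, 0.0248, -0.0061], [-0.0342, 0.0248, -0.0085], [-0.0335, 0.0248, -0.0109], [-0.0327, 0.0248, -0.0132]]
max 4.0 0.0351 rows 5
end [0.4    0.2    0.4201] [0.2186 0.2027 0.4201]
```

arm_command:
  angular:
    - [0,4,0]
    - [0,4,0]
    - [0,4,0]
    - [0,4,0]
    - [0,4,0]
  xyz:
    - [-0.0351,0.0248,-0.0037]
    - [-0.0347,0.0248,-0.0061]
    - [-0.0342,0.0248,-0.0085]
    - [-0.0335,0.0248,-0.0109]
    - [-0.0327,0.0248,-0.0132]
  grip: [0,0,0,0,0]

```text
t: 2.65
eef_pos: [0.3997, 0.1995, 0.4191]
orientation: [179.9, -20.1, 76.5]
wrist_force: [0.3, -0.5, -0.2]
grip_width: 0.005
```

```bash
python3 - <<'E'
from h import *
log()
import json
from scipy.optimize import least_squares
D=[json.loads(l) for l in open('fk.jsonl')]
def fk(q,x,flip):
    a1,h,off,L2,a3,L3,L6=x
    q=np.array(q)
    Ry=lambda a:Rot.from_euler('y',a,degrees=True);Rz=lambda a:Rot.from_euler('z',a,degrees=True)
    R=Rz(q[0]); p=R.apply([a1,off,h]); R=R*Ry(q[1]); p=p+R.apply([0,0,L2]); R=R*Ry(q[2]); p=p+R.apply([a3,0,L3]); R=R*Rz(flip*q[3])*Ry(q[4]); p=p+R.apply([0,0,L6]); R=R*Rz(q[5]); return p,R
for flip in(1,-1):
  for d in D:
    p,R=fk(d["joint_positions"],[0,.2,.12,.4,0,.4,.3],flip)
    t=Rot.from_euler('xyz',d["orientation"],degrees=True); print(flip,(R.inv()*t).as_rotvec(degrees=True).round(1))
  f=lambda x:np.concatenate([fk(d["joint_positions"],x,flip)[0]-d["eef_pos"] for d in D])
  s=least_squares(lambda x:np.concatenate([f(x)*1000,(x-[0,.2,.12,.4,0,.4,.3])*.01]),[0,.2,.12,.4,0,.4,.3]); print(s.x.round(3),np.abs(f(s.x)).max())
E
```

```text
t 2.65 q [ -5.5 -23.2  98.2  20.3 101.2 -77.3] p [0.3997 0.1995 0.4191] case [0.218  0.2029 0.4191] rpy [179.9 -20.1  76.5] F [ 0.3  -0.45 -0.19] 0.004766719610678102
1 [   0.   -0. -180.]
1 [  0.   0. 180.]
1 [ -0.   0. 180.]
[0.    0.298 0.12  0.386 0.048 0.519 0.342] 3.8647085531806624e-11
-1 [  0.  -0. 180.]
-1 [  -0.    0. -180.]
-1 [-57.4  12.9 161.9]
[-0.042 -0.318  0.121  0.255 -0.03   0.569 -0.334] 0.01563047934520423
```

```bash
cat >> h.py <<'E'
import json
from scipy.optimize import least_squares
def fk(q,x):
    a1,h,off,L2,a3,L3,L6=x; q=np.array(q)
    Ry=lambda a:Rot.from_euler('y',a,degrees=True);Rz=lambda a:Rot.from_euler('z',a,degrees=True)
    R=Rz(q[0]); p=R.apply([a1,off,h]); R=R*Ry(q[1]); p=p+R.apply([0,0,L2]); R=R*Ry(q[2]); p=p+R.apply([a3,0,L3]); R=R*Rz(q[3])*Ry(q[4]); p=p+R.apply([0,0,L6]); return p,R*Rz(q[5]+180)
def fitfk():
    D=[json.loads(l) for l in open('fk.jsonl')]; x0=np.array([0,.3,.12,.4,0.0,.5,.34])
    f=lambda x:np.concatenate([fk(d["joint_positions"],x)[0]-d["eef_pos"] for d in D])
    s=least_squares(lambda x:np.concatenate([f(x)*1000,(x-x0)*1]),x0); print('fk',s.x.round(3),np.abs(f(s.x)).max()); return s.x
LO=np.array([-166.64,-54.1,10.49,-73.88,9.74,-171.62]);HI=np.array([166.64,131.32,154.53,253.88,151.15,171.62])
def ik(P,Q,x,q0):
    f=lambda q:np.concatenate([(fk(q,x)[0]-P)*1000,(fk(q,x)[1].inv()*Q).as_rotvec(degrees=True)*5])
    s=least_squares(f,np.clip(q0,LO+1,HI-1),bounds=(LO,HI),x_scale=10); return s.x,np.abs(s.fun).max()
E
python3 - <<'E'
from h import *
x=fitfk()
q=state()["joint_positions"]
for phi in (35,40,45):
  q=state()["joint_positions"]
  for c in [(.10,0,.42),(0.02,0,.42),(.085,0,.26),(.04,0,.30),(-.06,0,.24),(-.09,0,.15),(-.109,0,.08),(-.109,0,.038),(-.15,0,.038)]:
    q,e=ik(cw(c),Rtool(phi),x,q); print(phi,c,cw(c).round(3),q.round(1),round(e,3))
E
```

```text
fk [0.    0.298 0.12  0.386 0.048 0.519 0.342] 1.287874817901269e-07
35 (0.1, 0, 0.42) [0.57  0.038 0.42 ] [-29.    1.8  81.1  34.8 104.8 -98.8] 0.0
35 (0.02, 0, 0.42) [ 0.551 -0.04   0.42 ] [ -37.     3.3   79.5   33.8  109.3 -105.6] 0.0
35 (0.085, 0, 0.26) [0.566 0.023 0.26 ] [ -30.5    4.8   95.7   33.2   91.  -110. ] 0.0
35 (0.04, 0, 0.3) [ 0.556 -0.021  0.3  ] [ -35.     4.2   91.8   32.5   97.2 -111.4] 0.0
35 (-0.06, 0, 0.24) [ 0.533 -0.118  0.24 ] [ -44.3   10.1   92.2   29.7   96.6 -122.5] 0.0
35 (-0.09, 0, 0.15) [ 0.526 -0.147  0.15 ] [ -46.9   16.7   95.    28.6   89.5 -129.3] 0.0
35 (-0.109, 0, 0.08) [ 0.522 -0.165  0.08 ] [ -48.5   23.1   95.8   28.2   83.9 -133.9] 0.0
35 (-0.109, 0, 0.038) [ 0.522 -0.165  0.038] [ -48.5   26.8   96.3   28.4   80.1 -135.9] 0.0
35 (-0.15, 0, 0.038) [ 0.512 -0.205  0.038] [ -51.6   29.    93.2   27.    82.2 -137.9] 0.0
40 (0.1, 0, 0.42) [0.57  0.038 0.42 ] [ -31.4    2.    82.8   39.4  105.5 -100.7] 0.0
40 (0.02, 0, 0.42) [ 0.551 -0.04   0.42 ] [ -39.3    4.    80.8   38.1  110.4 -107.1] 0.0
40 (0.085, 0, 0.26) [0.566 0.023 0.26 ] [ -32.9  
[... 698 characters left out ...]
1 -0.04   0.42 ] [ -41.3    4.9   82.    42.2  111.6 -108.4] 0.0
45 (0.085, 0, 0.26) [0.566 0.023 0.26 ] [ -35.1    7.4   97.3   41.2   94.2 -115.8] 0.0
45 (0.04, 0, 0.3) [ 0.556 -0.021  0.3  ] [ -39.4    6.9   93.3   40.2  100.4 -116. ] 0.0
45 (-0.06, 0, 0.24) [ 0.533 -0.118  0.24 ] [ -48.2   14.4   91.7   36.3  101.1 -126.5] 0.0
45 (-0.09, 0, 0.15) [ 0.526 -0.147  0.15 ] [ -50.6   22.    93.1   34.4   95.  -133.6] 0.0
45 (-0.109, 0, 0.08) [ 0.522 -0.165  0.08 ] [ -52.    28.9   92.8   33.5   90.2 -138.4] 0.0
45 (-0.109, 0, 0.038) [ 0.522 -0.165  0.038] [ -52.    32.9   92.8   33.6   86.9 -140.6] 0.0
45 (-0.15, 0, 0.038) [ 0.512 -0.205  0.038] [ -54.9   35.2   89.3   31.9   89.2 -141.9] 0.0
```

The kinematic model fits, and every pose I need is within the joint ranges. I now move to above and behind the lid.

```bash
python3 - <<'E'
from h import *
plan([(cw((.128,0,.33)),Rtool(35),6)])
E
```

```text
angular [[0.0, 2.5, -0.0], [0.0, 2.5, -0.0], [0.0, 2.5, -0.0], [0.0, 2.5, -0.0], [0.0, 2.5, -0.0], [0.0, 2.5, -0.0]]
xyz [[-0.0191, 0.0338, 0.0089], [-0.0195, 0.0338, 0.008], [-0.0198, 0.0338, 0.0072], [-0.0201, 0.0338, 0.0063], [-0.0204, 0.0338, 0.0054], [-0.0206, 0.0338, 0.0045]]
max 2.5 0.0338 rows 6
end [0.5761 0.0652 0.33  ] [1.281e-01 2.000e-04 3.300e-01]
```

arm_command:
  angular:
    - [0,2.5,0]
    - [0,2.5,0]
    - [0,2.5,0]
    - [0,2.5,0]
    - [0,2.5,0]
    - [0,2.5,0]
  xyz:
    - [-0.0191,0.0338,0.0089]
    - [-0.0195,0.0338,0.008]
    - [-0.0198,0.0338,0.0072]
    - [-0.0201,0.0338,0.0063]
    - [-0.0204,0.0338,0.0054]
    - [-0.0206,0.0338,0.0045]
  grip: [0,0,0,0,0,0]

```text
t: 3.4
eef_pos: [0.5767, 0.0652, 0.329]
orientation: [180.0, -35.1, 76.5]
wrist_force: [0.3, -1.0, -0.5]
grip_width: 0.003
```

```bash
python3 - <<'E'
from h import *
log(); fitfk()
for n in ("scene","wrist"):
    im=cams.grab_frame(n)
    P=[np.array(state()["eef_pos"])]
    P+=[cw(lidpt(r,v,1.54)) for r,v in((.19,-.06),(.19,.06),(.19,0),(.172,-.154),(.172,.154),(0,-.154),(0,.154))]
    for u in proj(n,np.array(P)): cv2.circle(im,(int(round(u[0])),int(round(u[1]))),3,(0,0,255),1)
    cv2.imwrite(f"pics/{n}1.png",im)
plan([(cw((.122,0,.249)),Rtool(35),3)])
E
```

```text
t 3.4 q [ -26.1    2.4   90.6   34.3   94.7 -102. ] p [0.5767 0.0652 0.329 ] case [ 1.282e-01 -3.000e-04  3.290e-01] rpy [180.  -35.1  76.5] F [ 0.29 -1.01 -0.5 ] 0.0031364516425251305
fk [0.    0.298 0.12  0.386 0.048 0.519 0.342] 1.3228074513538246e-07
angular [[-0.0, -0.0, -0.2], [-0.0, -0.0, -0.2], [-0.0, -0.0, -0.2]]
xyz [[-0.0159, 0.0001, 0.0199], [-0.0159, -0.0, 0.0199], [-0.0159, -0.0001, 0.0199]]
max 0.2 0.0199 rows 3
end [0.5749 0.0591 0.2491] [ 0.1219 -0.      0.2491]
```

View pics/scene1.png

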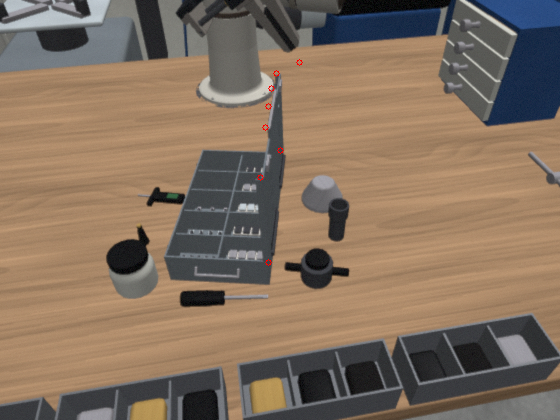

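View pics/wrist1.png

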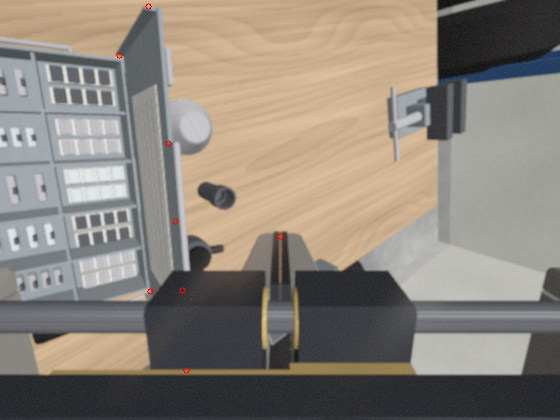

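```bash
python3 - <<'E'
import cv2
im=cv2.imread("pics/scene1.png")[0:130,180:360]; cv2.imwrite("pics/s1z.png",cv2.resize(im,None,fx=4,fy=4,interpolation=cv2.INTER_CUBIC))
im=cv2.imread("pics/wrist1.png")[0:300,80:300]; cv2.imwrite("pics/w1z.png",cv2.resize(im,None,fx=2,fy=2,interpolation=cv2.INTER_CUBIC))
E
```

```text
(no output)
```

View pics/s1z.png

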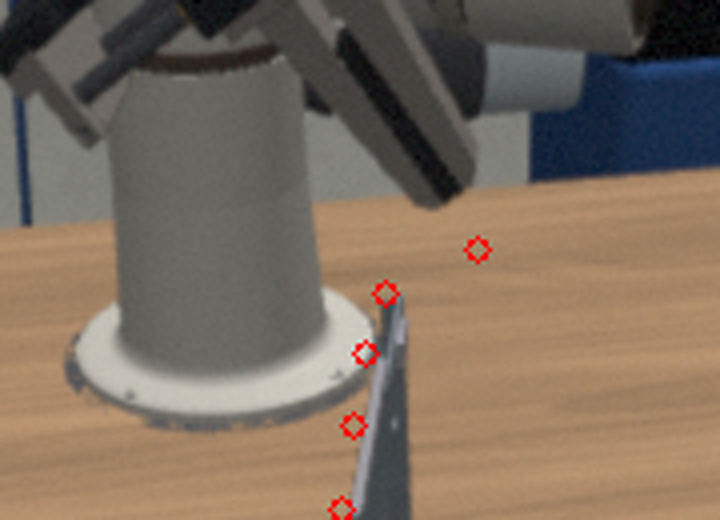

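View pics/w1z.png

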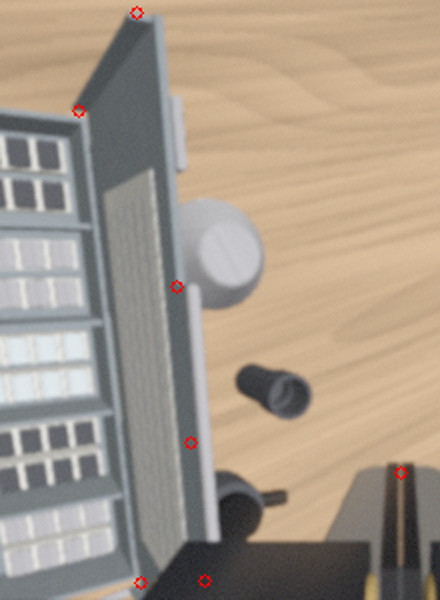

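The scene view shows the fingertip at about (291,49), but the TCP projects to (299,62). I'll check whether that is lag or a real offset.

```bash
python3 - <<'E'
from h import *
log()
im=cams.grab_frame("scene"); s=state(); p=np.array(s["eef_pos"]); R=Rot.from_euler('xyz',s["orientation"],degrees=True)
im=cv2.resize(im[0:130,180:360],None,fx=4,fy=4,interpolation=cv2.INTER_CUBIC)
for k in (0,-.019,-.04):
    for x in(-.018,0,.018):
        u=(proj("scene",p+R.apply([x,0,k]))[0]-[180,0])*4; cv2.circle(im,(int(u[0]),int(u[1])),3,(0,0,255),1)
cv2.imwrite("pics/s2z.png",im)
im=cams.grab_frame("top"); im=im.copy()
for k in (0,-.019,-.04):
    for x in(-.018,0,.018):
        u=proj("top",p+R.apply([x,0,k]))[0]; cv2.circle(im,(int(u[0]),int(u[1])),2,(0,0,255),1)
c=proj("top",p)[0].astype(int); print(c)
cv2.imwrite("pics/t2z.png",cv2.resize(im[max(0,c[1]-100):c[1]+50,max(0,c[0]-75):c[0]+100],None,fx=4,fy=4,interpolation=cv2.INTER_CUBIC))
log()
E
```

```text
t 3.5 q [ -26.2    2.6   90.7   34.2   94.7 -101.9] p [0.5763 0.0637 0.3253] case [ 0.1267 -0.0004  0.3253] rpy [-179.6  -35.    76. ] F [-0.77  0.51 -0.49] 0.00465268066571853
[248 176]
t 3.6 q [ -26.     2.3   90.7   34.2   94.8 -101.9] p [0.5756 0.066  0.3288] case [0.1287 0.0009 0.3288] rpy [-179.9  -35.    76.4] F [-0.28  0.69  0.53] 0.005803666133189203
```

View pics/s2z.png

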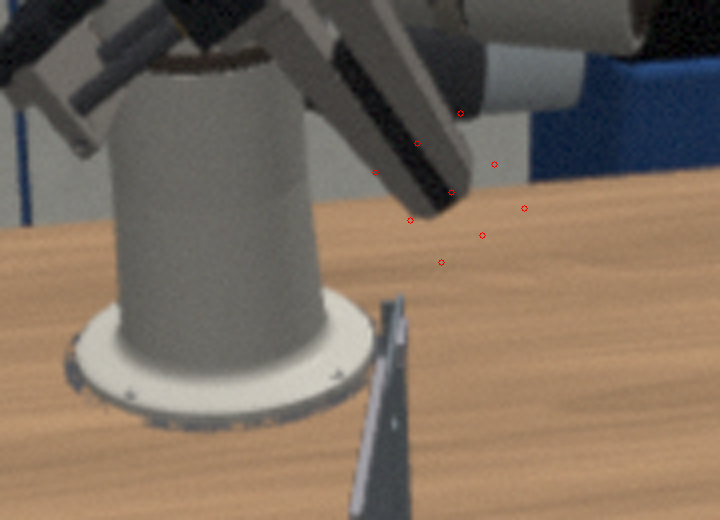

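View pics/t2z.png

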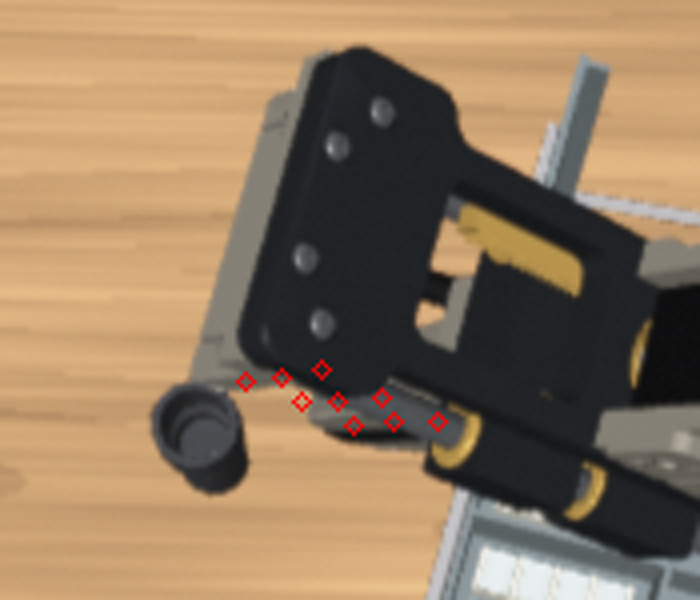

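```bash
python3 - <<'E'
from h import *
print(proj("scene",[[0,0,0],[0.1,0,0]]))
im=cams.grab_frame("wrist"); K,T=cam("wrist"); s=state(); p=np.array(s["eef_pos"]); R=Rot.from_euler('xyz',s["orientation"],degrees=True)
Tt=np.eye(4);Tt[:3,:3]=R.as_matrix();Tt[:3,3]=p; print((np.linalg.inv(Tt)@T).round(3))
Z=4; im=cv2.resize(im[190:300,200:360],None,fx=Z,fy=Z,interpolation=cv2.INTER_CUBIC)
for k,c in ((0,(0,0,255)),(-.02,(0,255,0)),(-.04,(255,0,255))):
    for y in(-.01,.01):
      for x in(-.018,0,.018):
        q=np.array([x,y,k]); u=(proj("wrist",p+R.apply(q))[0]-[200,190])*Z; cv2.circle(im,(int(u[0]),int(u[1])),3,c,1)
cv2.imwrite("pics/w2z.png",im)
E
```

```text
[[235.68470863  87.48939594]
 [239.24732863 104.54092133]]
[[ 1.    -0.    -0.001  0.   ]
 [-0.    -0.968 -0.252 -0.071]
 [-0.001  0.252 -0.968 -0.191]
 [ 0.     0.     0.     1.   ]]
```

View pics/w2z.png

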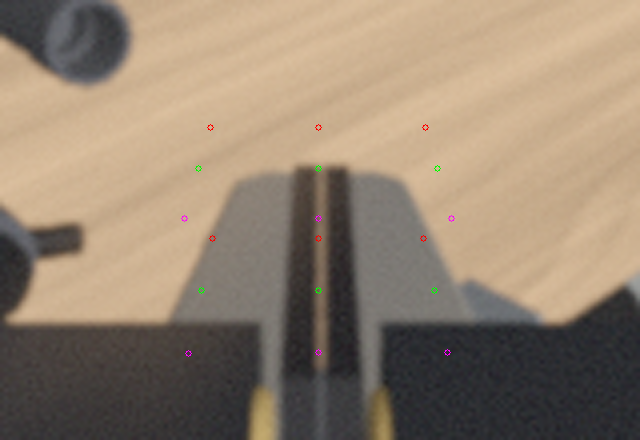

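```bash
python3 - <<'E'
from h import *
im=cv2.imread("pics/wrist0.png"); K,_=cam("wrist")
M=np.array([[1,0,0,0],[0,-.968,-.2515,-.071],[0,.2515,-.968,-.191],[0,0,0,1.]]); Mi=np.linalg.inv(M)
Z=2; im=cv2.resize(im[120:420,120:440],None,fx=Z,fy=Z,interpolation=cv2.INTER_CUBIC)
for k,c in ((0,(0,0,255)),(-.019,(0,255,0)),(-.04,(255,0,255))):
    for y in(-.01,.01):
      for x in(-.064,-.046,0,.046,.064):
        q=Mi@[x,y,k,1]; q=q[:3]*[1,-1,-1]; u=K@q; u=(u[:2]/u[2]-[120,120])*Z; cv2.circle(im,(int(u[0]),int(u[1])),3,c,1)
cv2.imwrite("pics/w0z.png",im)
E
```

```text
(no output)
```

View pics/w0z.png

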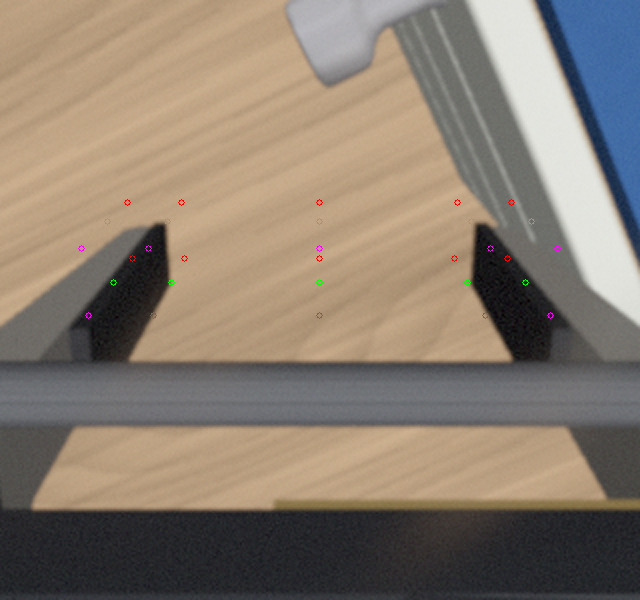

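All cameras agree that the physical fingertip ends about 18–19 mm short of the reported TCP. At the tip the finger backs lie about 14 mm off-axis. In the wrist view the lip hem lies 6–10 px right of the 1.54 model points, so the lid is at about 1.57 rad. I've adjusted the geometry for this and will descend behind the lid.

```bash
cat >> h.py <<'E'
def uv(phi):
    f=np.radians(phi); return np.array([np.sin(f),-np.cos(f)]),np.array([np.cos(f),np.sin(f)])
E
python3 - <<'E'
from h import *
plan([(cw((.142,0,.30)),Rtool(35),1),(cw((.142,0,.226)),Rtool(35),3)],cur=(cw((.128,0,.329)),Rtool(35)))
E
```

```text
angular [[0.0, 0.0, 0.0], [0.0, 0.0, 0.0], [0.0, 0.0, 0.0], [0.0, 0.0, 0.0]]
xyz [[-0.0052, -0.0, 0.0318], [-0.0141, -0.0, 0.0202], [-0.0141, -0.0, 0.0202], [-0.0141, -0.0, 0.0202]]
max 0.0 0.0318 rows 4
end [0.5795 0.0788 0.2261] [ 0.1421 -0.      0.2261]
```

arm_command:
  angular:
    - [0,0,0]
    - [0,0,0]
    - [0,0,0]
    - [0,0,0]
  xyz:
    - [-0.0052,0,0.0318]
    - [-0.0141,0,0.0202]
    - [-0.0141,0,0.0202]
    - [-0.0141,0,0.0202]
  grip: [0,0,0,0]

```text
t: 4.15
eef_pos: [0.5789, 0.0809, 0.2275]
orientation: [179.8, -35.0, 76.7]
wrist_force: [0.5, 0.1, 0.3]
grip_width: 0.005
```

```bash
cat >> h.py <<'E'
def look(n,name,box,Z,th=None,extra=()):
    im=cams.grab_frame(n); s=state(); p=np.array(s["eef_pos"]); R=Rot.from_euler('xyz',s["orientation"],degrees=True)
    x0,y0,x1,y1=box
    im=cv2.resize(im[y0:y1,x0:x1],None,fx=Z,fy=Z,interpolation=cv2.INTER_CUBIC)
    def dot(P,c):
        u=(proj(n,P)[0]-[x0,y0])*Z; cv2.circle(im,(int(u[0]),int(u[1])),2,c,-1)
    for x in(-.014,.014):
        for y in(-.01,.01): dot(p+R.apply([x,y,-.018]),(0,0,255))
    if th is not None:
        for r,v in((.19,-.06),(.19,.06),(.172,-.154),(.172,.154),(0,-.15),(0,.15)): dot(cw(lidpt(r,v,th)),(0,255,0))
    cv2.imwrite(f"pics/{name}.png",im)
E
python3 - <<'E'
from h import *
log()
look("scene","s3",(200,20,380,180),4,1.57)
look("wrist","w3",(80,0,360,280),2.5,1.57)
E
```

```text
t 4.15 q [ -24.4    5.8   98.4   34.4   84.4 -107.2] p [0.5789 0.0809 0.2275] case [0.144  0.0011 0.2275] rpy [179.8 -35.   76.7] F [0.51 0.1  0.33] 0.005176002348146359
```

View pics/s3.png

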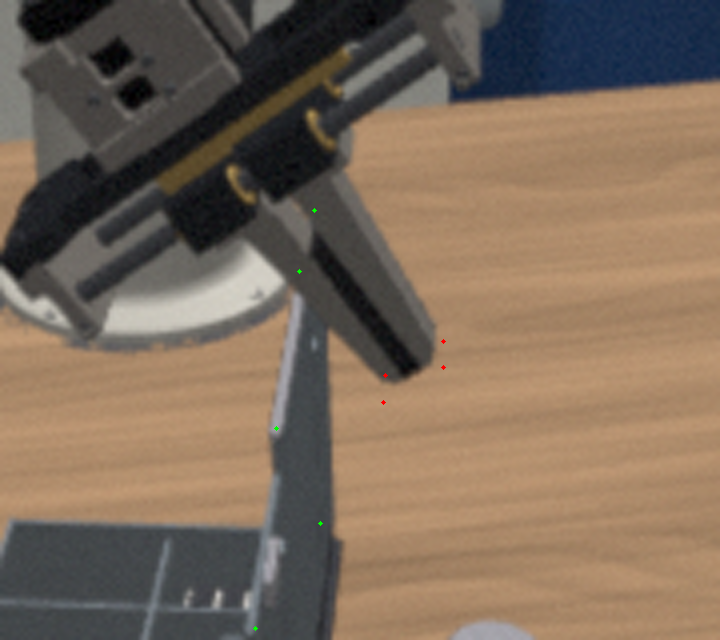

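View pics/w3.png

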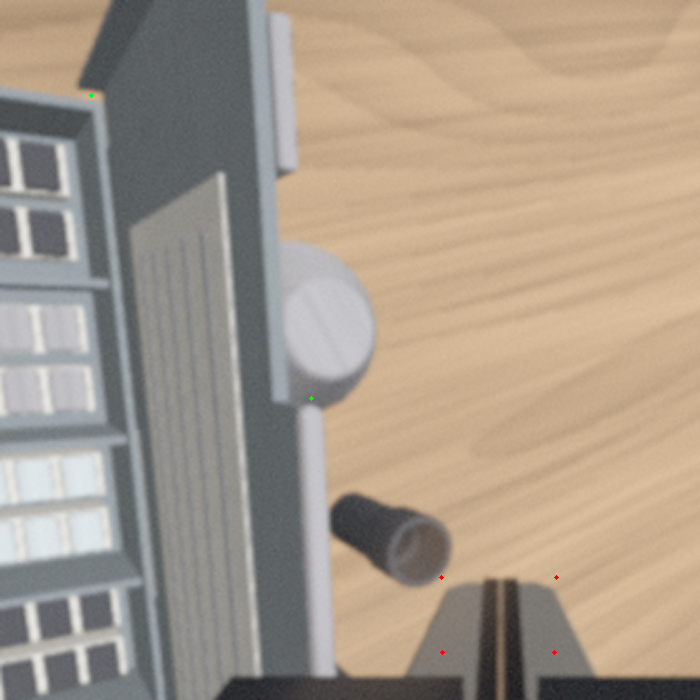

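The fingertip is clear behind the lid at scene zoom (410,380), and the hem corner matches the 1.57 model in the wrist view at (311,402). I now pull forward gently.

arm_command:
  angular:
    - [0,0,0]
    - [0,0,0]
    - [0,0,0]
    - [0,0,0]
    - [0,0,0]
    - [0,0,0]
    - [0,0,0]
    - [0,0,0]
  xyz:
    - [-0.0041,0,-0.0029]
    - [-0.0041,0,-0.0029]
    - [-0.0041,0,-0.0029]
    - [-0.0041,0,-0.0029]
    - [-0.0041,0,-0.0029]
    - [-0.0041,0,-0.0029]
    - [-0.0041,0,-0.0029]
    - [-0.0041,0,-0.0029]
  grip: [0,0,0,0,0,0,0,0]

```text
t: 5.25
eef_pos: [0.5695, 0.0405, 0.2265]
orientation: [-180.0, -35.0, 76.5]
wrist_force: [-0.6, 0.2, 0.4]
grip_width: 0.006
```

```bash
python3 - <<'E'
from h import *
log()
look("scene","s4",(200,20,380,180),4,1.48)
look("wrist","w4",(80,0,360,280),2.5,1.48)
log()
E
```

```text
t 5.25 q [ -28.7    6.    98.3   33.7   86.8 -110.5] p [0.5695 0.0405 0.2265] case [0.1025 0.001  0.2265] rpy [-180.   -35.    76.5] F [-0.6   0.21  0.35] 0.006185340864318412
t 5.35 q [ -28.8    6.    98.3   33.6   86.8 -110.5] p [0.5696 0.0403 0.2265] case [0.1023 0.0008 0.2265] rpy [-180.   -35.    76.4] F [ 0.29 -0.4   0.06] 0.006906934633771582
```

View pics/s4.png

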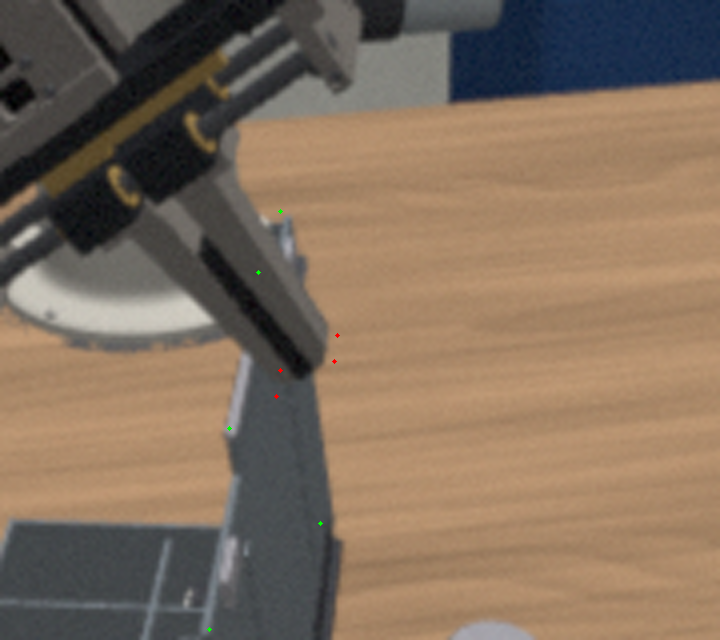

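View pics/w4.png

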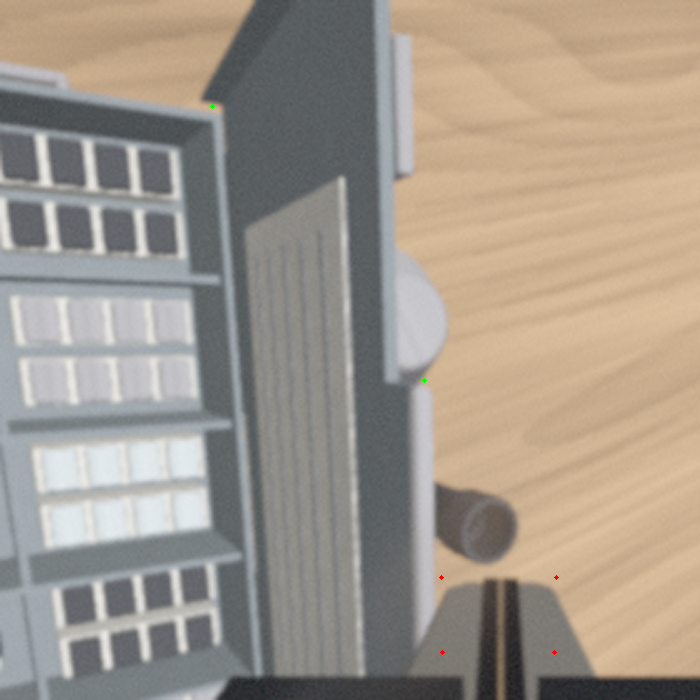

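The lid is at about 1.48, where the model predicted it. Next I push on to about 1.36, release, and hop over to the waiting catch pose in one call.

arm_command:
  angular:
    - [0,0,0]
    - [0,0,0]
    - [0,0,0]
    - [0,0,0]
    - [0,0,0]
    - [0,0,0]
    - [0,0,0]
    - [0,0,0]
    - [0,0,0]
    - [0,0,0]
  xyz:
    - [-0.0041,0,-0.0029]
    - [-0.0041,0,-0.0029]
    - [-0.0041,0,-0.0029]
    - [-0.0041,0,-0.0029]
    - [-0.0041,0,-0.0029]
    - [0.0225,0,-0.0269]
    - [-0.0422,0,-0.0356]
    - [-0.0496,0,-0.0164]
    - [-0.0216,0,0.0483]
    - [-0.0119,0,0.0222]
  grip: [0,0,0,0,0,0,0,0,0,0]

```text
t: 6.6
eef_pos: [0.5418, -0.0701, 0.1721]
orientation: [-179.8, -35.1, 76.3]
wrist_force: [-0.9, 0.5, 0.8]
grip_width: 0.002
```

```bash
python3 - <<'E'
from h import *
log()
look("scene","s5",(180,20,360,180),4,1.3)
E
```

```text
t 6.6 q [ -40.1   11.6   98.6   30.9   87.8 -122.7] p [ 0.5418 -0.0701  0.1721] case [-0.0116  0.0024  0.1721] rpy [-179.8  -35.1   76.3] F [-0.91  0.46  0.82] 0.002159741160041992
```

View pics/s5.png

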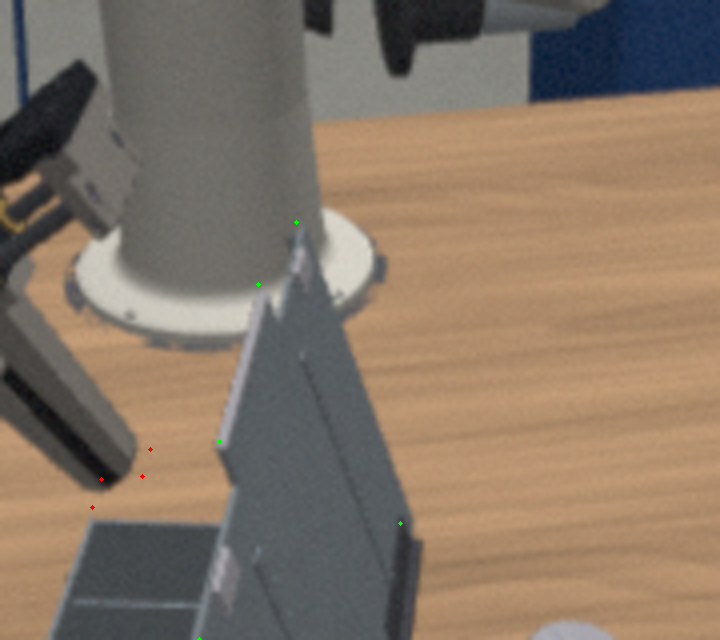

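The lid is at about 1.29 and falling free. The finger waits in front of it. I'll track the angle.

arm_command:
  angular:
    - [0,0,0]
    - [0,0,0]
  xyz:
    - [0,0,0]
    - [0,0,0]
  grip: [0,0]

```text
t: 6.9
eef_pos: [0.5439, -0.0709, 0.1763]
orientation: [179.8, -34.9, 76.6]
wrist_force: [0.6, 0.7, 0.8]
grip_width: 0.006
```

```bash
python3 - <<'E'
from h import *
log()
look("scene","s6",(180,20,360,180),4,1.2)
r=cams.place_of("scene","lip")
for x in r[:1]:
    u=np.array(x["point"])[::-1]; ths=np.linspace(0,1.6,321); P=proj("scene",np.array([cw(lidpt(.19,0,t)) for t in ths])); i=np.argmin(np.linalg.norm(P-u,axis=1)); print(x["score"],u,ths[i],P[i])
E
```

```text
t 6.9 q [ -40.1   11.3   98.3   30.9   87.9 -122.6] p [ 0.5439 -0.0709  0.1763] case [-0.0118  0.0002  0.1763] rpy [179.8 -34.9  76.6] F [0.58 0.74 0.83] 0.005586393517337759
0.68 [338.6 232.5] 1.6 [275.77398841 106.27990833]
```

View pics/s6.png

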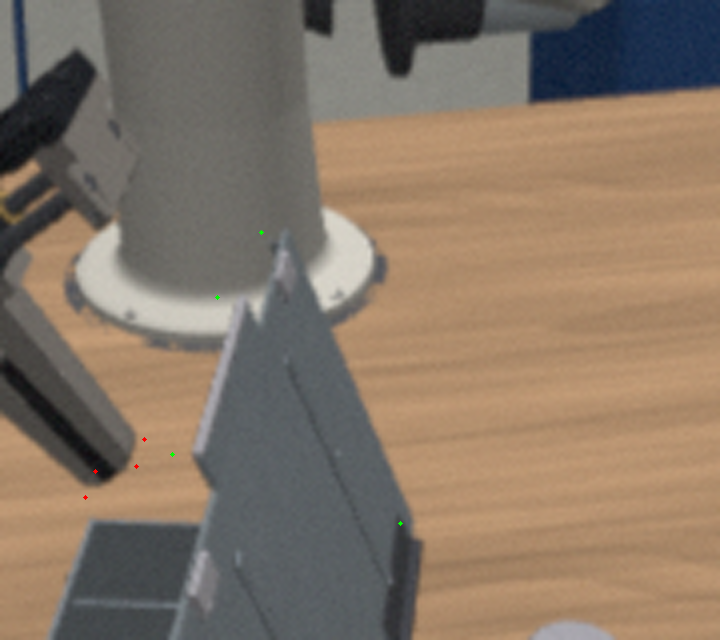

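Lid is at about 1.25, moving ~0.17 rad/s.

arm_command:
  angular:
    - [0,0,0]
    - [0,0,0]
    - [0,0,0]
  xyz:
    - [0,0,0]
    - [0,0,0]
    - [0,0,0]
  grip: [0,0,0]

```text
t: 7.38
eef_pos: [0.543, -0.0702, 0.1747]
orientation: [180.0, -35.0, 76.5]
wrist_force: [-0.1, 0.4, 0.1]
grip_width: 0.007
```

```bash
python3 - <<'E'
from h import *
log()
look("scene","s7",(160,20,340,180),4,1.1)
E
```

```text
t 7.375 q [ -40.    11.4   98.4   30.9   87.9 -122.6] p [ 0.543  -0.0702  0.1747] case [-0.0113  0.0012  0.1747] rpy [180.  -35.   76.5] F [-0.12  0.4   0.11] 0.006578430296879672
```

View pics/s7.png

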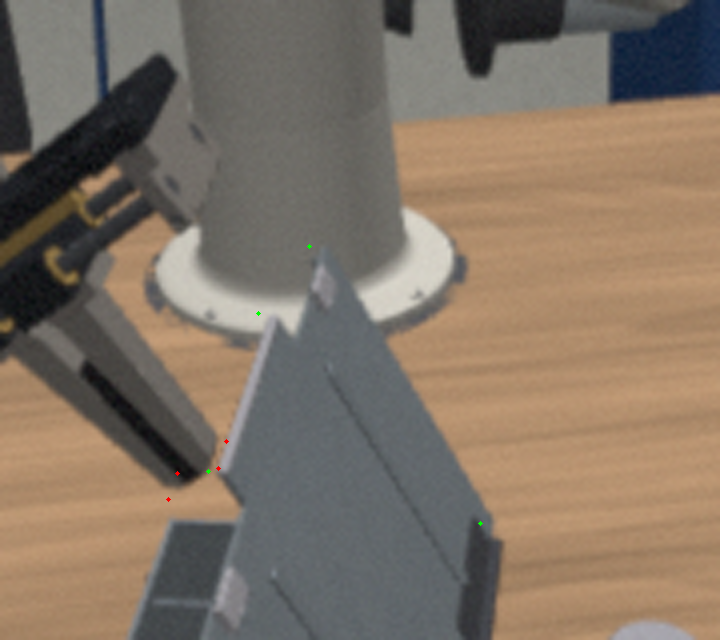

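Lid is at about 1.13, moving ~0.3 rad/s. I'll plan the lowering path.

```bash
cat >> h.py <<'E'
def lower(th,th0=.98,b=.014,k=.020):
    f=np.clip(1-th/th0,0,1); phi=35+5*f; s=.025-.015*f
    u,n=uv(phi)
    C=np.array([.085,.061])+.189*np.array([-np.cos(th),np.sin(th)])+.002*np.array([-np.sin(th),-np.cos(th)])
    t=C+(s+k)*u-b*n
    return np.array([t[0],0,t[1]]),phi
def lowplan(ths,cur=None):
    T=[]
    for th in ths:
        P,phi=lower(th); print(round(th,3),P.round(4),round(phi,1)); T.append((cw(P),Rtool(phi),1))
    return plan(T,cur)
E
python3 - <<'E'
from h import *
P,phi=lower(.98); print(P,phi)
lowplan(np.linspace(.98,.98-.035*8,9)[1:],cur=(cw((-.0118,0,.1752)),Rtool(35)))
E
```

```text
[-0.00759545  0.          0.17195805] 35.0
0.945 [-0.0132  0.      0.1686] 35.2
0.91 [-0.0186  0.      0.1651] 35.4
0.875 [-0.0239  0.      0.1613] 35.5
0.84 [-0.029   0.      0.1574] 35.7
0.805 [-0.034   0.      0.1534] 35.9
0.77 [-0.0388  0.      0.1491] 36.1
0.735 [-0.0434  0.      0.1447] 36.2
0.7 [-0.0479  0.      0.1402] 36.4
angular [[0.0, 0.2, 0.0], [0.0, 0.2, 0.0], [0.0, 0.1, 0.0], [-0.0, 0.2, 0.0], [-0.0, 0.2, 0.0], [-0.0, 0.2, 0.0], [0.0, 0.2, 0.0], [0.0, 0.1, 0.0]]
xyz [[-0.0049, -0.0, 0.0046], [-0.0065, -0.0, -0.0002], [-0.0064, -0.0, -0.0], [-0.0065, -0.0, 0.0002], [-0.0064, 0.0, 0.0004], [-0.0064, -0.0, 0.0006], [-0.0063, -0.0, 0.0008], [-0.0064, 0.0, 0.001]]
max 0.2 0.0065 rows 8
end [ 0.5357 -0.1061  0.1401] [-0.048   0.      0.1401]
```

arm_command:
  angular:
    - [0,0,0]
    - [0,0,0]
    - [0,0.2,0]
    - [0,0.2,0]
  xyz:
    - [0,0,0]
    - [0,0,0]
    - [-0.0049,0,0.0046]
    - [-0.0065,0,-0.0002]
  grip: [0,0,0,0]

```text
t: 7.92
eef_pos: [0.541, -0.0767, 0.1637]
orientation: [-179.9, -35.4, 76.5]
wrist_force: [-0.2, -0.4, 0.1]
grip_width: 0.008
```

```bash
python3 - <<'E'
from h import *
log()
look("scene","s8",(140,40,320,200),4,.91)
E
```

```text
t 7.925 q [ -40.9   12.5   98.6   31.    87.4 -124. ] p [ 0.541  -0.0767  0.1637] case [-0.0182  0.0016  0.1637] rpy [-179.9  -35.4   76.5] F [-0.2  -0.36  0.1 ] 0.007939372126217103
```

View pics/s8.png

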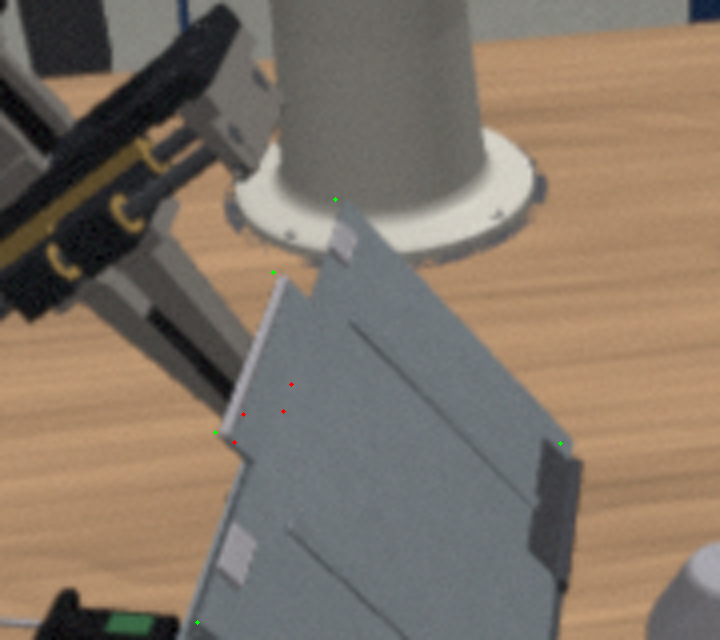

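Lid is at about 0.93, arriving on the finger back. I continue lowering.

arm_command:
  angular:
    - [0,0.1,0]
    - [0,0.2,0]
    - [0,0.2,0]
  xyz:
    - [-0.0064,0,0]
    - [-0.0065,0,0.0002]
    - [-0.0064,0,0.0004]
  grip: [0,0,0]

```text
t: 8.35
eef_pos: [0.5376, -0.0921, 0.1524]
orientation: [-180.0, -35.9, 76.5]
wrist_force: [0.2, -1.1, -0.3]
grip_width: 0.008
```

```bash
python3 - <<'E'
from h import *
log()
look("scene","s9",(140,40,320,200),4,.805)
E
```

```text
t 8.35 q [ -42.5   14.2   98.3   30.9   87.4 -126. ] p [ 0.5376 -0.0921  0.1524] case [-0.0339  0.0013  0.1524] rpy [-180.   -35.9   76.5] F [ 0.21 -1.1  -0.32] 0.008291734773093817
```

View pics/s9.png

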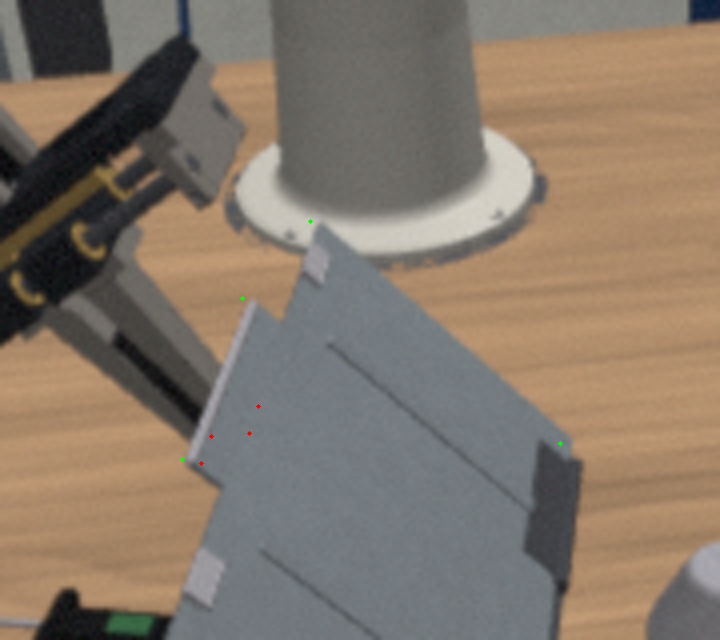

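The lid tracks the finger path, at about 0.82 against 0.805, with ~1 N on the wrist. I'll lower further.

```bash
python3 - <<'E'
from h import *
lowplan(np.linspace(.805,.265,19)[1:],cur=(cw((-.0341,0,.1533)),Rtool(35.9)))
E
```

```text
0.775 [-0.0381  0.      0.1497] 36.0
0.745 [-0.0421  0.      0.146 ] 36.2
0.715 [-0.046   0.      0.1421] 36.4
0.685 [-0.0498  0.      0.1382] 36.5
0.655 [-0.0534  0.      0.1341] 36.7
0.625 [-0.0569  0.      0.1299] 36.8
0.595 [-0.0603  0.      0.1256] 37.0
0.565 [-0.0635  0.      0.1212] 37.1
0.535 [-0.0666  0.      0.1168] 37.3
0.505 [-0.0696  0.      0.1122] 37.4
0.475 [-0.0724  0.      0.1076] 37.6
0.445 [-0.075   0.      0.1029] 37.7
0.415 [-0.0775  0.      0.0981] 37.9
0.385 [-0.0798  0.      0.0932] 38.0
0.355 [-0.082   0.      0.0883] 38.2
0.325 [-0.084   0.      0.0833] 38.3
0.295 [-0.0859  0.      0.0783] 38.5
0.265 [-0.0876  0.      0.0732] 38.6
angular [[-0.0, 0.1, 0.0], [-0.0, 0.2, 0.0], [0.0, 0.2, 0.0], [0.0, 0.1, 0.0], [0.0, 0.2, 0.0], [0.0, 0.1, 0.0], [0.0, 0.2, -0.0], [0.0, 0.1, 0.0], [-0.0, 0.2, 0.0], [0.0, 0.1, -0.0], [0.0, 0.2, 0.0], [0.0, 0.1, 0.0], [0.0, 0.2, 0.0], [-0.0, 0.1, 0.0], [-0.0, 0.2, 0.0], [-0.0, 0.1, 0.0], [-0.0, 0.2, 0.0], [-0.0, 0.1, 0.0]]
xyz [[-0.0053, -0.0, 0.0005], [-0.0055, -0.0, 0.0007], [-0.0054, -0.0, 0.0008], [-0.0054, -0.0, 0.001], [-0.0054, -0.0, 0.0011], [-0.0053, -0.0, 0.0012], [-0.0052, -0.0, 0.0015], [-0.0052, -0.0, 0.0015], [-0.0052, -0.0, 0.0017], [-0.0051, -0.0, 0.0019], [-0.005, -0.0, 0.0019], [-0.005, -0.0, 0.0022], [-0.0049, -0.0, 0.0022], [-0.0048, -0.0, 0.0024], [-0.0048, -0.0, 0.0026], [-0.0046, -0.0, 0.0026], [-0.0046, -0.0, 0.0028], [-0.0045, -0.0, 0.0029]]
max 0.2 0.0055 rows 18
end [ 0.5265 -0.1447  0.0732] [-0.0876 -0.      0.0732]
```

arm_command:
  angular:
    - [0,0.1,0]
    - [0,0.2,0]
    - [0,0.2,0]
    - [0,0.1,0]
    - [0,0.2,0]
    - [0,0.1,0]
    - [0,0.2,0]
    - [0,0.1,0]
    - [0,0.2,0]
    - [0,0.1,0]
  xyz:
    - [-0.0053,0,0.0005]
    - [-0.0055,0,0.0007]
    - [-0.0054,0,0.0008]
    - [-0.0054,0,0.001]
    - [-0.0054,0,0.0011]
    - [-0.0053,0,0.0012]
    - [-0.0052,0,0.0015]
    - [-0.0052,0,0.0015]
    - [-0.0052,0,0.0017]
    - [-0.0051,0,0.0019]
  grip: [0,0,0,0,0,0,0,0,0,0]

```text
t: 9.65
eef_pos: [0.5294, -0.1264, 0.1113]
orientation: [180.0, -37.4, 76.5]
wrist_force: [0.3, -0.7, -1.0]
grip_width: 0.009
```

```bash
python3 - <<'E'
from h import *
log()
look("scene","s10",(100,60,320,240),3.5,.505)
E
```

```text
t 9.65 q [ -46.2   19.5   97.4   30.8   86.1 -131.3] p [ 0.5294 -0.1264  0.1113] case [-0.0691  0.0014  0.1113] rpy [180.  -37.4  76.5] F [ 0.26 -0.71 -0.98] 0.009416435279630877
```

View pics/s10.png

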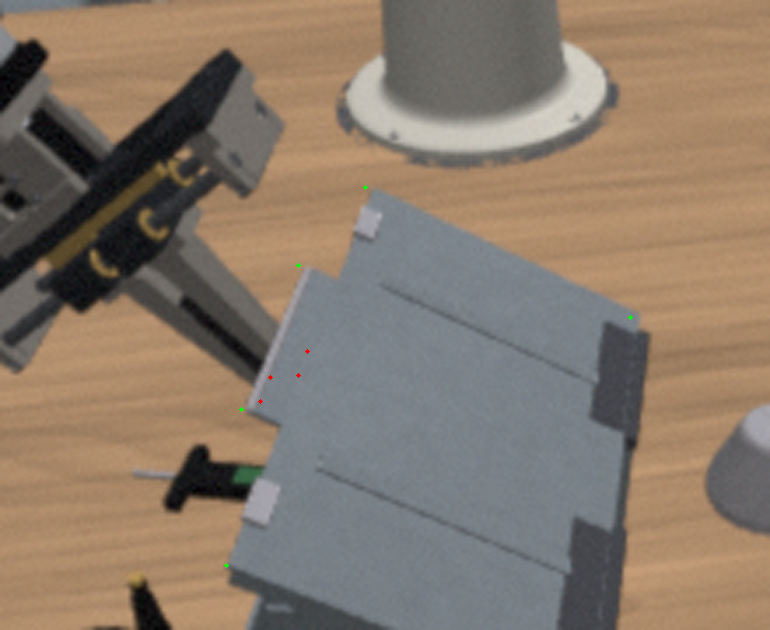

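The lid is still resting on the finger at about 0.51, with ~1.2 N on the wrist. Continuing.

arm_command:
  angular:
    - [0,0.2,0]
    - [0,0.1,0]
    - [0,0.2,0]
    - [0,0.1,0]
    - [0,0.2,0]
    - [0,0.1,0]
    - [0,0.2,0]
    - [0,0.1,0]
  xyz:
    - [-0.005,0,0.0019]
    - [-0.005,0,0.0022]
    - [-0.0049,0,0.0022]
    - [-0.0048,0,0.0024]
    - [-0.0048,0,0.0026]
    - [-0.0046,0,0.0026]
    - [-0.0046,0,0.0028]
    - [-0.0045,0,0.0029]
  grip: [0,0,0,0,0,0,0,0]

```text
t: 10.7
eef_pos: [0.5252, -0.1438, 0.0723]
orientation: [-180.0, -38.6, 76.5]
wrist_force: [0.3, 0.3, -0.8]
grip_width: 0.006
```

```bash
python3 - <<'E'
from h import *
log()
look("scene","s11",(80,80,320,260),3.2,.265)
look("wrist","w11",(0,0,560,420),1.4,.265)
lowplan(np.r_[np.linspace(.265,.10,7)[1:],np.linspace(.1,-.04,8)[1:]],cur=(cw((-.0876,0,.0732)),Rtool(38.6)))
E
```

```text
t 10.7 q [ -48.2   24.4   96.7   31.    84.2 -135. ] p [ 0.5252 -0.1438  0.0723] case [-0.0871  0.0015  0.0723] rpy [-180.   -38.6   76.5] F [ 0.32  0.32 -0.76] 0.006308963950524474
0.238 [-0.089   0.      0.0685] 38.8
0.21 [-0.0903  0.      0.0638] 38.9
0.182 [-0.0914  0.      0.0591] 39.1
0.155 [-0.0924  0.      0.0543] 39.2
0.128 [-0.0933  0.      0.0495] 39.3
0.1 [-0.094   0.      0.0446] 39.5
0.08 [-0.0944  0.      0.0411] 39.6
0.06 [-0.0948  0.      0.0376] 39.7
0.04 [-0.0951  0.      0.0341] 39.8
0.02 [-0.0953  0.      0.0305] 39.9
0.0 [-0.0954  0.      0.027 ] 40.0
-0.02 [-0.0954  0.      0.0232] 40.0
-0.04 [-0.0952  0.      0.0195] 40.0
angular [[0.0, 0.2, 0.0], [0.0, 0.1, 0.0], [0.0, 0.2, 0.0], [0.0, 0.1, 0.0], [-0.0, 0.1, 0.0], [-0.0, 0.2, 0.0], [-0.0, 0.1, 0.0], [-0.0, 0.1, 0.0], [0.0, 0.1, 0.0], [-0.0, 0.1, 0.0], [-0.0, 0.1, 0.0], [-0.0, 0.0, 0.0], [-0.0, 0.0, 0.0]]
xyz [[-0.004, -0.0, 0.0028], [-0.004, -0.0, 0.0029], [-0.0038, -0.0, 0.0029], [-0.0038, 0.0, 0.0031], [-0.0037, -0.0, 0.0032], [-0.0037, 0.0, 0.0033], [-0.0025, -0.0, 0.0024], [-0.0025, -0.0, 0.0025], [-0.0025, -0.0, 0.0025], [-0.0024, -0.0, 0.0026], [-0.0024, -0.0, 0.0026], [-0.0024, 0.0, 0.003], [-0.0023, -0.0, 0.003]]
max 0.2 0.004 rows 13
end [ 0.5248 -0.1521  0.0194] [-0.0952 -0.      0.0194]
```

View pics/s11.png

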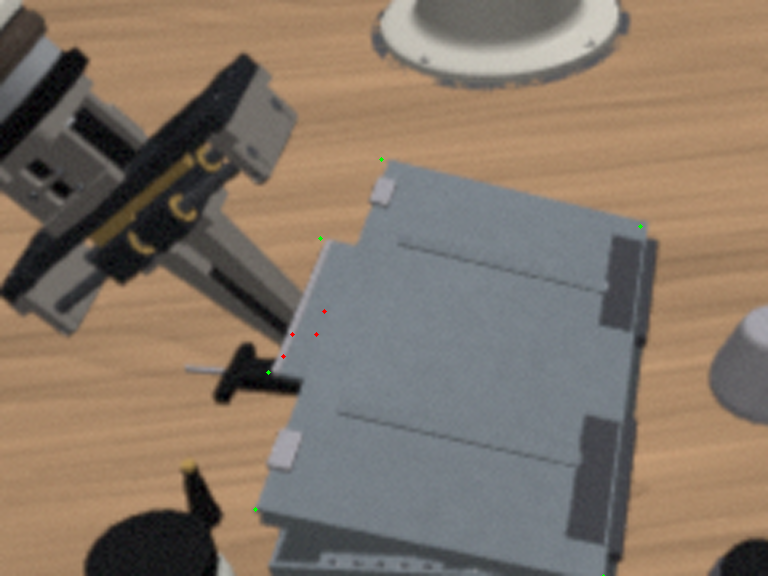

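View pics/w11.png

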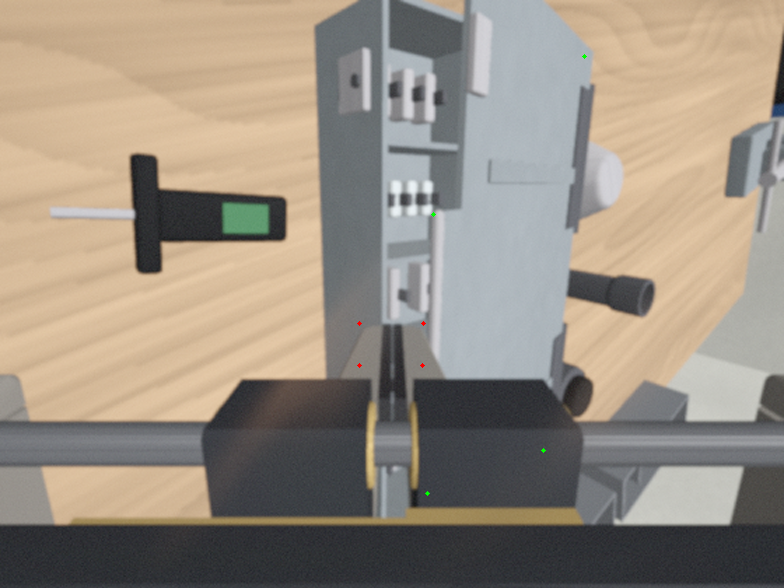

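Lid is at about 0.27, resting on the finger. The gauge and valve are untouched. A quick wall-clearance check, then the last part in steps.

arm_command:
  angular:
    - [0,0.2,0]
    - [0,0.1,0]
    - [0,0.2,0]
    - [0,0.1,0]
    - [0,0.1,0]
  xyz:
    - [-0.004,0,0.0028]
    - [-0.004,0,0.0029]
    - [-0.0038,0,0.0029]
    - [-0.0038,0,0.0031]
    - [-0.0037,0,0.0032]
  grip: [0,0,0,0,0]

```text
t: 11.42
eef_pos: [0.5239, -0.1492, 0.0486]
orientation: [-180.0, -39.3, 76.5]
wrist_force: [-0.2, -0.9, -1.0]
grip_width: 0.005
```

```bash
python3 - <<'E'
from h import *
log()
im=cams.grab_frame("wrist"); Z=2.5
s=state(); p=np.array(s["eef_pos"]); R=Rot.from_euler('xyz',s["orientation"],degrees=True)
im=cv2.resize(im[120:320,150:400],None,fx=Z,fy=Z,interpolation=cv2.INTER_CUBIC)
def dot(P,c):
    u=(proj("wrist",P)[0]-[150,120])*Z; cv2.circle(im,(int(u[0]),int(u[1])),2,c,-1)
for y in np.arange(-.1,.05,.01): dot(cw((-.085,y,.06)),(0,255,0)); dot(cw((-.085,y,0)),(255,0,0))
for x in(-.014,.014):
    for y in(-.01,.01): dot(p+R.apply([x,y,-.02]),(0,0,255))
cv2.imwrite("pics/w12.png",im)
look("scene","s12",(80,80,320,260),3.2,.128)
E
```

```text
t 11.425 q [ -48.9   27.3   96.4   31.4   82.9 -136.8] p [ 0.5239 -0.1492  0.0486] case [-0.0926  0.0016  0.0486] rpy [-180.   -39.3   76.5] F [-0.2  -0.92 -0.99] 0.004953327355882313
```

View pics/w12.png

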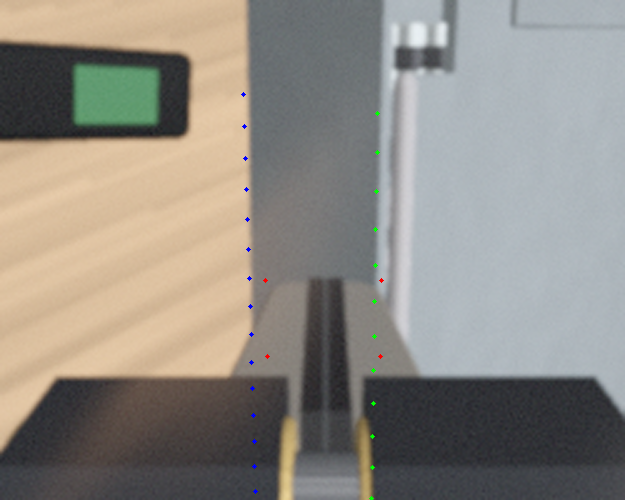

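View pics/s12.png

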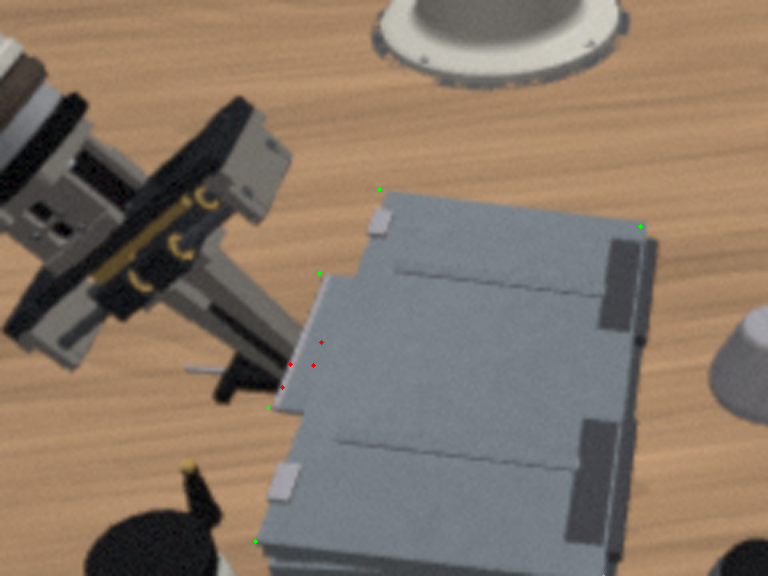

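Wall projections match the image to 1–2 mm and the finger is in front of the wall. Lid is at about 0.13. I proceed slowly to shut.

arm_command:
  angular:
    - [0,0.2,0]
    - [0,0.1,0]
    - [0,0.1,0]
    - [0,0.1,0]
    - [0,0.1,0]
  xyz:
    - [-0.0037,0,0.0033]
    - [-0.0025,0,0.0024]
    - [-0.0025,0,0.0025]
    - [-0.0025,0,0.0025]
    - [-0.0024,0,0.0026]
  grip: [0,0,0,0,0]

```text
t: 12.15
eef_pos: [0.5234, -0.1511, 0.0298]
orientation: [-180.0, -39.9, 76.5]
wrist_force: [-1.3, -1.1, -2.0]
grip_width: 0.003
```

```bash
python3 - <<'E'
from h import *
log()
look("scene","s13",(80,80,320,260),3.2,.02)
look("wrist","w13",(150,120,400,320),2.5,.02)
E
```

```text
t 12.15 q [ -49.3   29.6   96.1   31.7   81.9 -138.2] p [ 0.5234 -0.1511  0.0298] case [-0.0946  0.0016  0.0298] rpy [-180.   -39.9   76.5] F [-1.34 -1.14 -2.01] 0.0033475552363805188
```

View pics/s13.png

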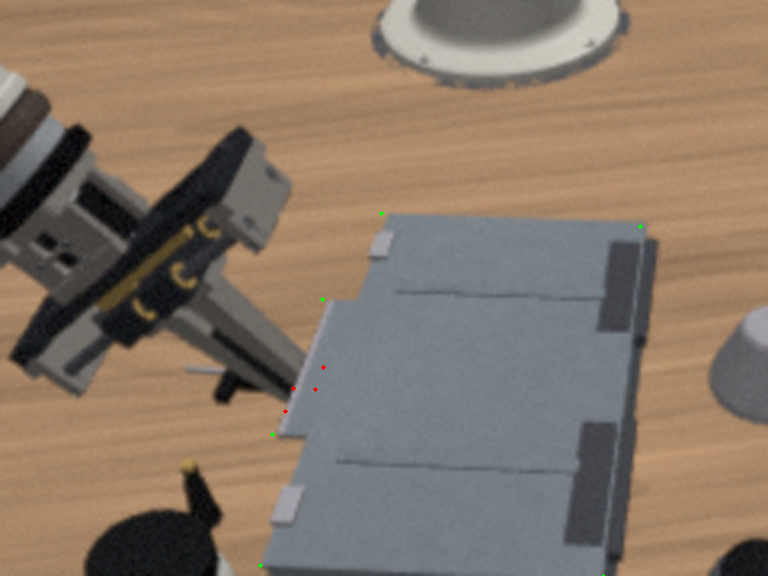

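View pics/w13.png

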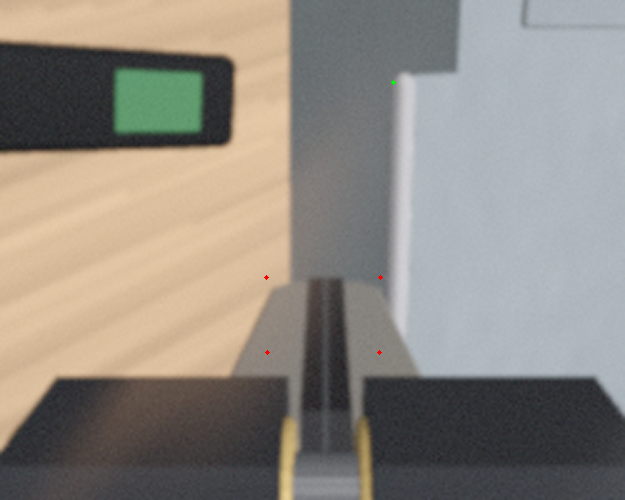

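Lid is almost shut at about 0.02, with ~2.5 N still carried by the finger. I go straight down in small rows.

arm_command:
  angular:
    - [0,0,0]
    - [0,0,0]
    - [0,0,0]
    - [0,0,0]
  xyz:
    - [-0.0014,0,0.0017]
    - [-0.0014,0,0.0017]
    - [-0.0014,0,0.0017]
    - [-0.0014,0,0.0017]
  grip: [0,0,0,0]

```text
t: 12.75
eef_pos: [0.5235, -0.151, 0.0212]
orientation: [180.0, -39.9, 76.5]
wrist_force: [0.3, 0.1, 0.4]
grip_width: 0.007
```

```bash
python3 - <<'E'
from h import *
for i in range(2):
    log(); look("scene",f"s14_{i}",(80,80,320,260),3.2,.0)
log()
look("wrist","w14",(150,120,400,320),2.5,.0)
E
```

```text
t 12.75 q [ -49.3   30.4   96.    31.8   81.1 -138.7] p [ 0.5235 -0.151   0.0212] case [-0.0945  0.0015  0.0212] rpy [180.  -39.9  76.5] F [0.29 0.11 0.41] 0.007080697665797372
t 12.8 q [ -49.3   30.4   96.    31.8   81.1 -138.7] p [ 0.5234 -0.1509  0.0209] case [-0.0944  0.0016  0.0209] rpy [-180.   -39.9   76.5] F [ 0.16  0.2  -0.05] 0.0077138895675234525
t 12.85 q [ -49.3   30.4   96.    31.8   81.1 -138.6] p [ 0.5234 -0.1509  0.0211] case [-0.0944  0.0017  0.0211] rpy [-180.   -39.9   76.5] F [-0.22  0.37  0.93] 0.005692411523348473
```

View pics/s14_1.png

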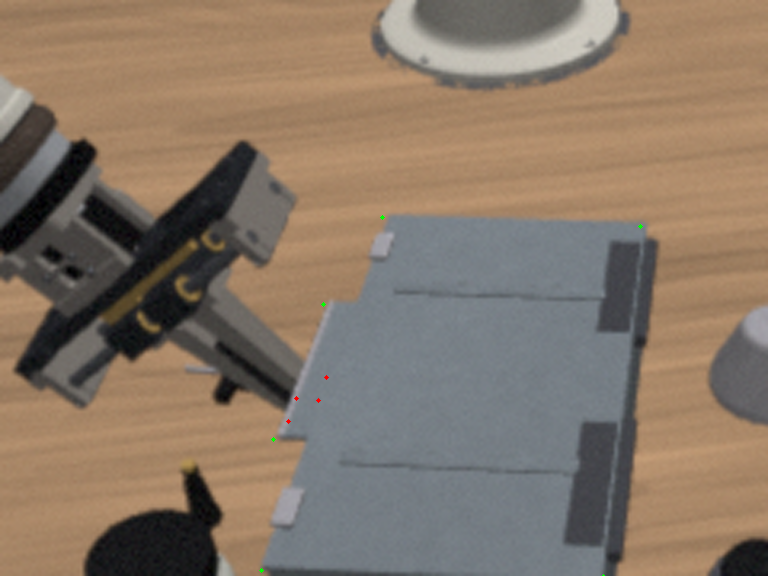

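View pics/w14.png

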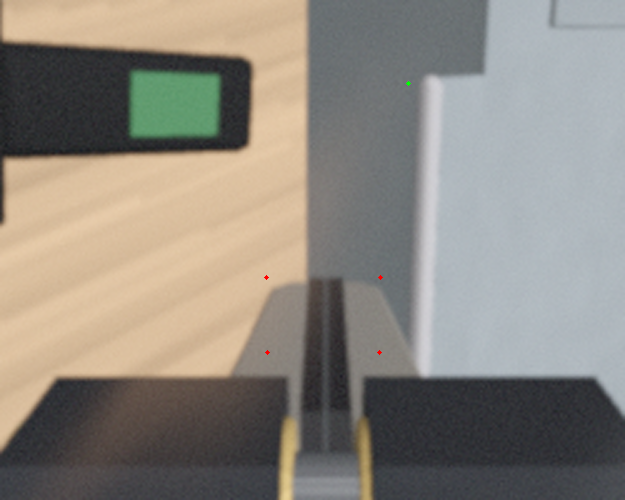

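Wrist force is down to noise, the finger is clear of the lip, and the lid sits on its stop. I retreat forward and up.

arm_command:
  angular:
    - [0,0,0]
    - [0,0,0]
    - [0,0,0]
    - [0,0,0]
    - [0,0,0]
    - [0,0,0]
    - [0,0,0]
    - [0,0,0]
    - [0,0,0]
  xyz:
    - [-0.0077,0,-0.0064]
    - [-0.0153,0,-0.0129]
    - [-0.0153,0,-0.0129]
    - [-0.0153,0,-0.0129]
    - [0.0193,0,-0.023]
    - [0.0193,0,-0.023]
    - [0.0193,0,-0.023]
    - [0.0193,0,-0.023]
    - [0,0,0]
  grip: [0,0,0,0,0,0,0,0,0]

```text
t: 14.02
eef_pos: [0.508, -0.2214, 0.1437]
orientation: [179.7, -39.7, 76.6]
wrist_force: [-0.2, 0.9, -0.0]
grip_width: 0.004
```

```bash
python3 - <<'E'
from h import *
log()
im=cams.grab_frame("scene"); 
for r,v in((.19,-.06),(.19,.06),(.172,-.154),(.172,.154)):
    u=proj("scene",cw(lidpt(r,v,0,.003)))[0]; cv2.circle(im,tuple(int(round(a)) for a in u),2,(0,255,0),-1)
cv2.imwrite("pics/s15.png",cv2.resize(im,None,fx=1.4,fy=1.4))
im=cams.grab_frame("scene"); cv2.imwrite("pics/s15z.png",cv2.resize(im[140:300,140:320],None,fx=4,fy=4,interpolation=cv2.INTER_CUBIC))
for t in ["cone","paste","socket","wingnut","gauge","corekey","valve"]:
    r=cams.place_of("scene",t)
    for x in r[:1]: print(t,round(x["score"],2),onplane("scene",x["point"],0).round(3))
im=cams.grab_frame("top"); cv2.imwrite("pics/t15.png",cv2.resize(im,None,fx=1.4,fy=1.4))
E
```

```text
t 14.025 q [ -54.6   24.    88.6   29.1   95.1 -135.7] p [ 0.508  -0.2214  0.1437] case [-0.1665  0.0003  0.1437] rpy [179.7 -39.7  76.6] F [-0.16  0.91 -0.03] 0.004490278732778353
cone 0.56 [0.524 0.128 0.   ]
paste 0.93 [ 0.666 -0.234  0.   ]
socket 0.84 [0.623 0.126 0.   ]
wingnut 0.92 [0.71 0.07 0.  ]
gauge 0.68 [ 0.464 -0.18   0.   ]
corekey 0.56 [ 0.735 -0.091  0.   ]
valve 0.6 [ 0.575 -0.22   0.   ]
```

View pics/s15z.png

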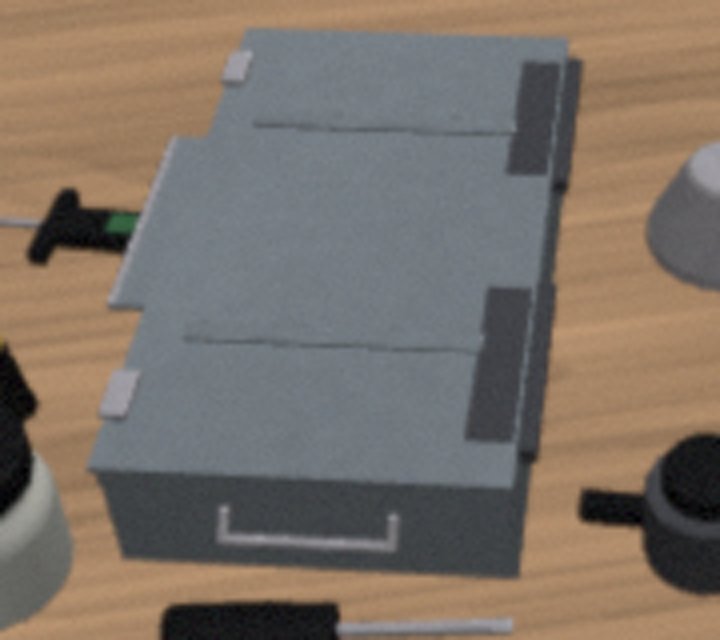

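View pics/s15.png

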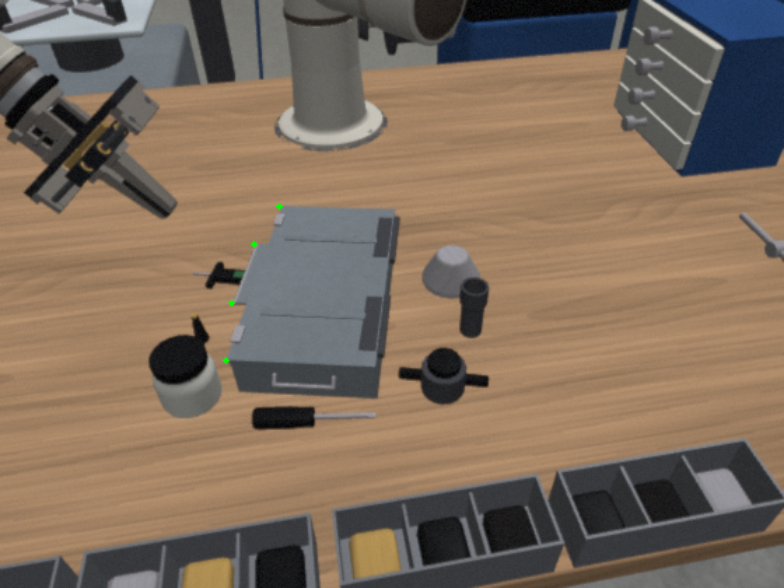

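View pics/t15.png

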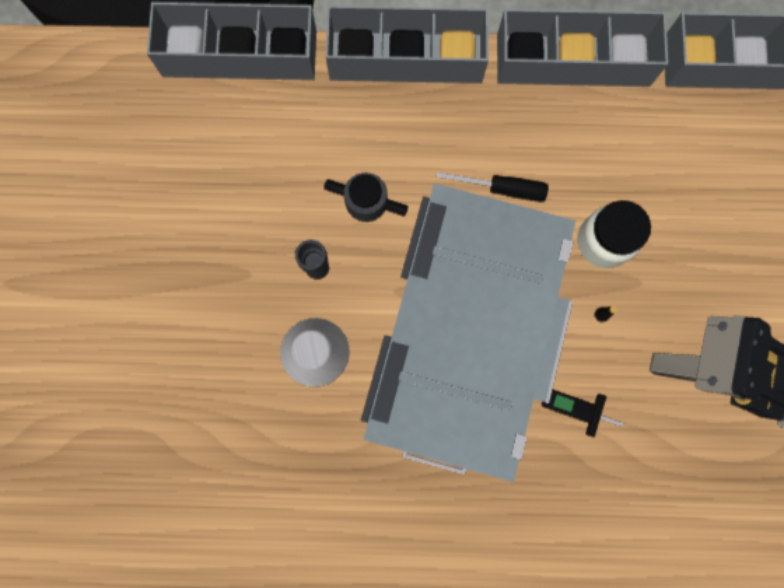

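The lid lies flat and fully shut with no gap along the near side. All bystanders are where they were, and the gripper is clear. I'm handing in.

```bash
python3 - <<'E'
from bench import ticket
print(ticket.finish_job())
E
```

```text
the job is handed in; nothing more can be done
None
```

The case is shut, and I handed the job in at about 14.5 s of the 43 s allowed.

- **Tipping:** The closed fingertip hooked the lid from behind and pulled it from about 1.57 to about 1.36 rad. The finger then hopped over the top while the lid fell free.
- **Catch and lowering:** The upper finger's back caught the lid at about 0.9 rad. It carried the lid down steadily until it was shut. The wrist readings taken between moves never exceeded about 3 N.
- **Last checks:**
  - The lid lies flat on its stop, with no gap visible in the scene or top views.
  - The wrist force was down to noise before I withdrew.
  - The gripper is clear in front of the case.
  - All the bystanders are where they were, within about 7 mm of measurement scatter.
- **Disagreements:**
  - Both the wrist and scene cameras showed the real fingertips ending about 18–20 mm short of the stated TCP, so I planned from the images.
  - One lip detection by the network during the fall was wrong. I ignored it and read the lid angle from the model overlay.

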